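# Sweep up and weigh the chocolate chunks

### The job

Using the wooden pusher, sweep all the chocolate chunks off the tray's open end into the weighing pan without touching them with the gripper, and stand the pusher back upright on the shelf board. Hang the pan by its bar across both prongs of the sprung hook gently, so that the hook does not hit its bottom stop, let go, wait until it hangs still for a second or two, and only then press the green button fully to record the weight. Finally unhook the pan and set it down upright in the middle of the cork mat with all the chunks in it, leaving everything else on the shelf alone.

Things in the scene. Friction and masses are not known exactly. Their poses are not given: they have to be found in the camera images.
- tray: Raised wooden sorting tray, fixed: 162 mm (its x) by 260 mm (its y), smooth floor 62 mm above the shelf board. Fences 6 mm thick and 15 mm high above the floor stand along both x sides and the +y end; the -y end (y = -130 mm) is open, with a clean edge. Origin: under its centre at shelf-board level.
- pan_grip (a point): Grip point on the red tab (24 mm in x, 14 mm in y, 42 mm tall) standing on the middle of the bar of the loose aluminium weighing pan. It is 146 mm above the pan's underside, 28 mm above the bar's centre and 17 mm below the tab's top. x runs along the bar, z points up out of the pan.
- pan_in (a point): Centre of the pan's inner floor, 3 mm above its underside. The pan is 150 mm (x) by 100 mm (y), 50 mm high, 3 mm walls, 160 to 260 g empty. At the start it stands on the shelf board against the tray's open end (gap about 4 mm), its rim 12 mm below the tray floor.
- pan_bar (a point): Centre of the straight bar of the pan's rigid bail, 118 mm above the pan's underside; the bar is 8 mm thick, runs along the pan's x and stands on 6 mm posts in the middle of the two short (x) ends. Between the bar and the pan's rim 64 mm are open, so the prongs enter there from the side; lifted too high over the hook, the rim would catch the prongs from below.
- pusher_grip (a point): Wooden pusher, loose, 120 g, standing upright by itself on the shelf board: a dark blade block 80 mm (its x) by 24 mm (its y) by 34 mm high, with a green upright handle 22 mm (x) by 20 mm (y) on its middle, up to 119 mm. The point is on the handle, 85 mm above the blade's underside; z points up the handle.
- hook_seat (a point): On the sprung hook, midway between its two prongs: where the centre of the pan's bar rests when hung across both, the bar along this frame's y. Prongs: 6 mm wire at y = +-30 mm, pointing to -x; valley flat for 12 mm; upturned tips 19 mm out rise 7 mm above this point; on the +x side the wire rises 10 mm above it. About 222 mm above the board when empty; sinks with the hook.
- scale: White spring balance, fixed. Column 60 mm wide (its y), 318 mm high, its front face at x = 0; the hook sticks out 95 mm along -x to the seat. Foot 110 by 160 mm, with a side plate for the button towards -y. Origin: on the shelf board at the column's front.
- hook (a joint): How far the hook has dipped, in m: 0 unloaded, 0.07 at its bottom stop. A spring of 110 N/m with light damping carries it: it starts to dip at 0.5 N of load, the loaded pan dips it about 15 to 35 mm, and it bobs for about a second after a load is let go.
- button (a joint): Travel of the balance's green record button, in m: 0 out, 0.006 fully pressed; it springs back; fully down takes 4 N.
- button_top (a point): Centre of the top face of the green round record button, 32 mm across, pressed straight down; on the foot of the balance, to the robot's side of the column.
- mat: Cork mat, fixed: 190 mm (its x) by 140 mm (its y), 4 mm thick, lying on the shelf board. Origin: centre of its underside.
- chunk0_c (a point): Brown chocolate chunk, loose, 30 by 24 mm and 18 mm high, 25 g; from three to six are present. The point is its centre.
- chunk1_c (a point): Brown chocolate chunk, loose, 30 by 24 mm and 18 mm high, 25 g; from three to six are present. The point is its centre.
- chunk2_c (a point): Brown chocolate chunk, loose, 30 by 24 mm and 18 mm high, 25 g; from three to six are present. The point is its centre.
- chunk3_c (a point): Brown chocolate chunk, loose, 30 by 24 mm and 18 mm high, 25 g; from three to six are present. The point is its centre.
- chunk4_c (a point): Brown chocolate chunk, loose, 30 by 24 mm and 18 mm high, 25 g; from three to six are present. The point is its centre.
- chunk5_c (a point): Brown chocolate chunk, loose, 30 by 24 mm and 18 mm high, 25 g; from three to six are present. The point is its centre.
- egg_cup: White ceramic egg cup, 50 mm across, 58 mm high; a bystander to leave alone. Origin: centre of its underside.

How it is judged:
By the outcome, as a careful person would: the job done as asked, in the order asked, and still so for the second after the job is handed in, with the robot touching nothing.
Of chunk0, chunk1, chunk2, chunk3, chunk4, chunk5 only 3 to 6 are there at a start; the rules pass over those that are not, and their reading is None.
At some moment in a run one of chunk0, chunk1, chunk2, chunk3, chunk4, chunk5 may be knocked a few centimetres aside while the robot is not near it.
It also fails if it takes over 192 s, if anything falls off the work surface, if the arm or the gripper's body presses on something with over 40 N, if the wrist force passes 120 N, or if a joint passes its speed limit or range.

### The arm

A 7-joint arm with a two-finger parallel gripper is mounted at the origin on the work surface. World frame = base frame: x ahead of the robot, y to its left, z up, the work surface at z = 0. Lengths are in m, angles in rad, forces in N, time in s.
With the tool pointing down it reaches from about 0.425 to 0.95 m from the base axis. Payload 4.7 kg.
Tool frame: the origin (TCP) lies between the finger pads; the fingertips stand ctrl.finger_overhang ahead of it and the grasp point (between the pads) lies 6 mm ahead of it (ctrl.finger_overhang is the distance from the TCP to the fingertips, in m); z points along the fingers, y is the line along which they close (so a half turn about z gives the same grasp; the last joint's range is limited). The gripper opens to 87 mm and grips with 3 to 60 N. Pads are 19 mm wide; open, the fingers measure 117 mm over their backs; the gripper's body (75 mm by 190 mm) begins 51 mm behind the grasp point.
Start: joints at [-1.232, 0.469, -0.049, 1.532, 0.024, 1.141, -0.082], TCP at [0.243, 0.63, 0.248] pointing down, gripper open.
Joint ranges: [-2.59, 2.59], [-0.33, 1.99], [-1.39, 1.29], [0.1, 2.45], [-1.04, 4.18], [0.21, 1.99], [-2.66, 2.66]. Speed limits (rad/s): [2.57, 2.57, 3.14, 3.14, 3.14, 3.14, 3.14].

### API

Orientations are given as a unit quaternion [x, y, z, w].
In Python, from station import ctrl gives the robot as it stands.
- The arm moves only by the shell command python3 -m creep 'ROWS' [FORCE]. ROWS is JSON, a list that holds one entry, the list of rows, each a list of 7 numbers: the shift along the tool's x, y, z in cm, then the turn, a rotation vector about the tool's x, y, z in degrees, then the gripper's target within -1 to 1 (fully open at 1, half-way at 0, shut at -1). A call has 1 to 5 rows; each row shifts and turns the commanded pose from where the row before left it, along the tool's axes as they then stand; what a row does not reach is not made up. A row lasts 1/12 s, in which the tool goes at most 41.7 mm and 7.16 degrees, less where a joint would pass 70% of its speed; a pose out of reach is approached as far as the arm can. A call with a gripper value outside its range is refused whole. The fingers move at their own pace and stop on an object; FORCE is the grip in N (left out, the last holds). Time passes only in rows, so rows that do not move let the fingers close. It gives the time, the measured TCP pose, the force, the opening and the grip force at its end, in the units of the state.
- ctrl.get_obs(): the state, without advancing time (a new reading comes with each control period).
- ctrl.get_image(name): name is "scene" or "top"; returns a dict with "img" (384x512x3 uint8, red, green, blue), "K" (3x3 intrinsics, pixels), "k1" (the pictures are not rectified: a ray, as slopes to the right and down, at radius r is drawn at 1 + k1 r^2 times it, then the intrinsics apply), "R" (3x3) and "t" (3): a world point X has camera coordinates R X + t. Camera axes: x right, y down, z forward; pixel columns grow to the right and rows downward; lengths in m; the calibration is good to about 2 mm. A picture is of the moment at which its call begins. There is no depth.
- ctrl.finish_job(): hands the job in; it is judged then, once.
The state is a dict: "clock": time; "joint_positions": joint angles; "qvel": joint speeds; "joint_torque": joint torques, N m; "ee_pos": TCP position; "orientation": TCP orientation; "wrist_force": force on the tool from outside, world axes, zero at the start; "ft_torque": the same for the moment, N m; "finger_gap": opening from 0.0 (shut) to 1.0 (fully open); "grasp_force": force on a finger pad.
Only numpy, scipy, OpenCV 4.12 (cv2) and the standard library are available. Lean on these libraries where they do the work, as an engineer would, in place of code of your own. Each camera call takes 0.05 s, during which the arm holds its last target. There are 200 camera calls.

## Working session

There is one attempt and no reset: what is moved stays moved. The work goes in short steps, Python scripts to look and compute and a shell command to move; the robot and the scene stay as the last step left them, time stands still between calls to the robot, and variables do not carry over. Pictures are saved under pics/ and viewed, at most 14 in all, crops included, and the job is handed in when it is done.

```bash
ls; mkdir -p pics; python3 - <<'E'
from station import ctrl
import cv2
o=ctrl.get_obs();print(o, ctrl.finger_overhang)
for n in("scene","top"):
    d=ctrl.get_image(n);cv2.imwrite(f"pics/{n}0.png",d["img"][:,:,::-1]);print(n,d["K"],d["k1"],d["R"],d["t"])
E
```

```text
pics
{'clock': 0.0, 'joint_positions': array([-1.23188632,  0.46944172, -0.04857597,  1.53371382,  0.0241258 ,
        1.14095979, -0.08229472]), 'qvel': array([ 0.00087773,  0.00047131, -0.00037109,  0.00103304,  0.00183252,
       -0.00116792, -0.00088437]), 'joint_torque': array([-3.37041238e-04, -5.07979202e+01, -8.07799771e-02, -2.36166000e+01,
       -6.13947795e-02,  3.78771324e-02,  1.71498459e-04]), 'ee_pos': array([0.24251907, 0.62933787, 0.24649071]), 'orientation': array([ 1.82854688e-01,  9.83139474e-01, -9.59841259e-04, -1.26518233e-04]), 'wrist_force': array([-0.52656732,  0.60797348, -0.14484745]), 'ft_torque': array([ 0.04143415,  0.01451827, -0.0391897 ]), 'grasp_force': 0.0, 'finger_gap': 1.0011169844770207} 0.025
scene [[493.88275172   0.         261.01660694]
 [  0.         493.88275172 199.76878009]
 [  0.           0.           1.        ]] -0.15342536709103774 [[-0.78826668  0.61531942  0.00420267]
 [ 0.37683707  0.48813111 -0.78722414]
 [-0.48644575 -0.61895883 -0.61665266]] [ 0.45443194 -0.06550488  1.46528449]
top [[446.8817904    0.         266.38229226]
 [  0.         446.8817904  189.89285115]
 [  0.           0.           1.        ]] -0.14248341172160423 [[ 0.01633884 -0.99974406  0.01564802]
 [-0.99490729 -0.0178126  -0.0992078 ]
 [ 0.09946114 -0.01394739 -0.99494369]] [-0.03860613  0.58516195  1.2550953 ]
```

View pics/scene0.png

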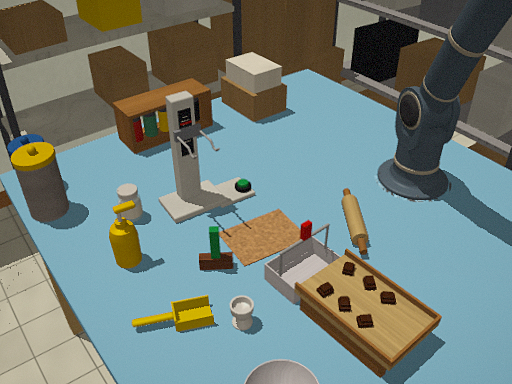

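View pics/top0.png

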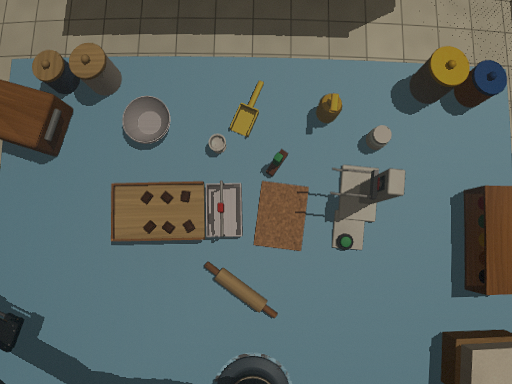

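```bash
cat > h.py <<'E'
from station import ctrl
import cv2, numpy as np
def rays(d,uv):
    p=cv2.undistortPoints(np.array(uv,float).reshape(-1,1,2),d["K"],np.array([d["k1"],0,0,0.]))[:,0]
    R=np.array(d["R"]);t=np.array(d["t"])
    return -R.T@t, np.c_[p,np.ones(len(p))]@R
def onz(d,uv,z):
    c,r=rays(d,uv); return c+r*((z-c[2])/r[:,2])[:,None]
def tri(d1,uv1,d2,uv2):
    A=np.zeros((3,3));b=np.zeros(3)
    for d,uv in((d1,uv1),(d2,uv2)):
        c,r=rays(d,[uv]);r=r[0]/np.linalg.norm(r[0]);P=np.eye(3)-np.outer(r,r);A+=P;b+=P@c
    return np.linalg.solve(A,b)
def proj(d,X):
    return cv2.projectPoints(np.array(X,float).reshape(-1,1,3),cv2.Rodrigues(np.array(d["R"]))[0],np.array(d["t"]),d["K"],np.array([d["k1"],0,0,0.]))[0][:,0]
def hsv(d): return cv2.cvtColor(d["img"],cv2.COLOR_RGB2HSV)
def blobs(d,lo,hi,amin=8,roi=None):
    m=cv2.inRange(hsv(d),lo,hi)
    if roi: k=np.zeros_like(m);k[roi[1]:roi[3],roi[0]:roi[2]]=255;m&=k
    n,l,s,c=cv2.connectedComponentsWithStats(m)
    return [(int(s[i,4]),c[i].round(1).tolist(),s[i,:4].tolist(),cv2.minAreaRect(np.argwhere(l==i)[:,::-1].astype(np.float32))) for i in range(1,n) if s[i,4]>=amin]
E
python3 - <<'E'
from h import *
np.set_printoptions(precision=4,suppress=True)
s=ctrl.get_image("scene");t=ctrl.get_image("top")
for n,d in(("scene",s),("top",t)):
    print(n)
    print("green");[print(b[:3]) for b in blobs(d,(50,100,40),(85,255,255))]
    print("red");[print(b[:3]) for b in blobs(d,(172,120,80),(180,255,255))+blobs(d,(0,200,120),(5,255,255))]
for b in blobs(t,(0,0,0),(180,255,75),15,(105,180,207,245)): print("chunk",b[0],b[1],onz(t,[b[1]],.080), b[3])
m=cv2.inRange(hsv(t),(5,60,60),(20,255,255))
roi=m*0;roi[175:255,245:315]=255
c=max(cv2.findContours(m&roi,0,2)[0],key=cv2.contourArea);r=cv2.minAreaRect(c);print("mat",r,onz(t,cv2.boxPoints(r),.004))
a=cv2.resize(t["img"][150:260,100:260],None,fx=5,fy=5,interpolation=2)
b=cv2.resize(t["img"][150:260,255:415],None,fx=5,fy=5,interpolation=2)
cv2.imwrite("pics/a.png",a[:,:,::-1]);cv2.imwrite("pics/b.png",b[:,:,::-1])
c=cv2.resize(s["img"][80:230,150:350],None,fx=4,fy=4,interpolation=2);cv2.imwrite("pics/c.png",c[:,:,::-1])
E
```

```text
scene
green
(226, [150.0, 126.1], [143, 116, 15, 21])
(88, [242.6, 183.0], [237, 179, 12, 9])
(305, [214.1, 241.6], [209, 226, 12, 33])
red
(36, [306.1, 223.6], [302, 221, 10, 7])
top
green
(68, [277.7, 157.7], [273, 153, 10, 12])
(92, [345.3, 241.4], [340, 236, 11, 11])
red
chunk 51 [180.8, 183.9] [[0.5931 0.2095 0.08  ]] ((179.54161071777344, 183.97695922851562), (1.955676794052124, 47.04253005981445), 87.56334686279297)
chunk 95 [119.7, 201.3] [[0.5415 0.3799 0.08  ]] ((118.81059265136719, 203.50112915039062), (28.077648162841797, 64.34990692138672), 32.68055725097656)
chunk 79 [204.5, 214.7] [[0.5091 0.1411 0.08  ]] ((204.5, 213.0), (52.0, 3.0), 90.0)
chunk 94 [146.5, 197.1] [[0.5546 0.3043 0.08  ]] ((146.32000732421875, 197.24002075195312), (8.399999618530273, 11.200000762939453), 36.869895935058594)
chunk 93 [166.2, 197.2] [[0.5554 0.2489 0.08  ]] ((166.25001525878906, 197.25001525878906), (10.60660171508789, 8.485280990600586), 45.0)
chunk 91 [185.0, 196.1] [[0.5594 0.1966 0.08  ]] ((185.0, 196.5), (11.0, 8.0), 90.0)
chunk 101 [149.3, 226.7] [[0.4729 0.2932 0.08  ]] ((149.25001525878906, 226.75003051757812), (8.485280990600586, 10.60660171508789), 45.0)
chunk 99 [168.0, 227.2] [[0.4727 0.241  0.08  ]] ((167.94000244140625, 227.08001708984375), (10.800000190734863, 9.0), 36.869895935058594)
chunk 94 [188.5, 225.9] [[0.4775 0.1843 0.08  ]] ((188.4923095703125, 225.86154174804688), (10.666986465454102, 8.6824312210083), 60.2551155090332)
chunk 329 [156.2, 241.9] [[0.4317 0.2725 0.08  ]] ((155.99781799316406, 241.8594207763672), (3.5620648860931396, 90.05150604248047), 89.10482788085938)
mat ((280.7953186035156, 215.58648681640625), (47.6693229675293, 64.68949890136719), 7.352379322052002) [[ 0.4281  0.0072  0.004 ]
 [ 0.6159 -0.0135  0.004 ]
 [ 0.6004 -0.1529  0.004 ]
 [ 0.4125 -0.1304  0.004 ]]
```

View pics/a.png

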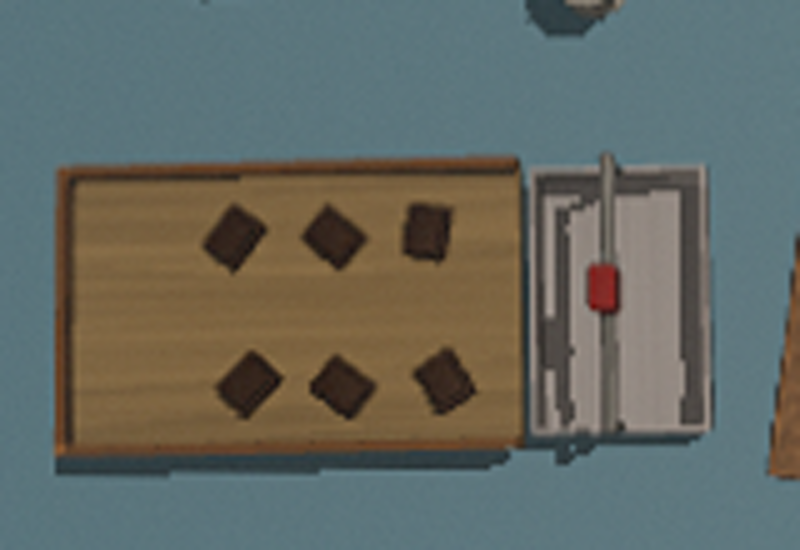

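View pics/b.png

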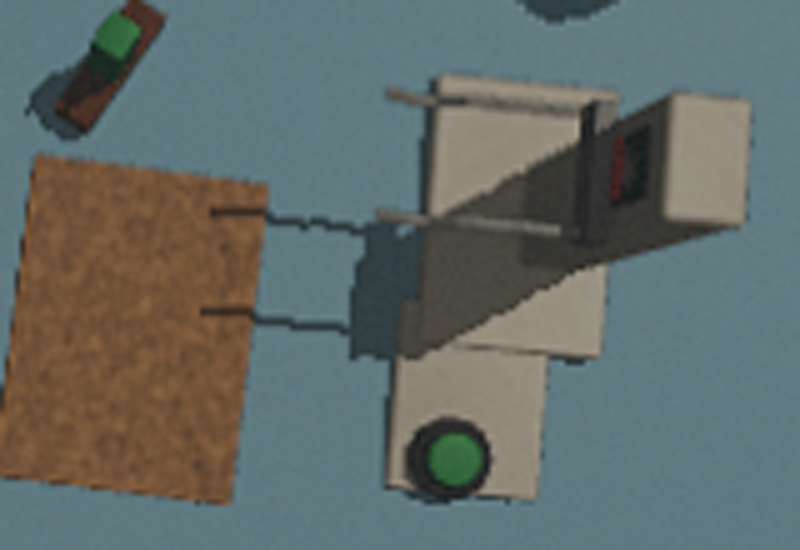

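View pics/c.png

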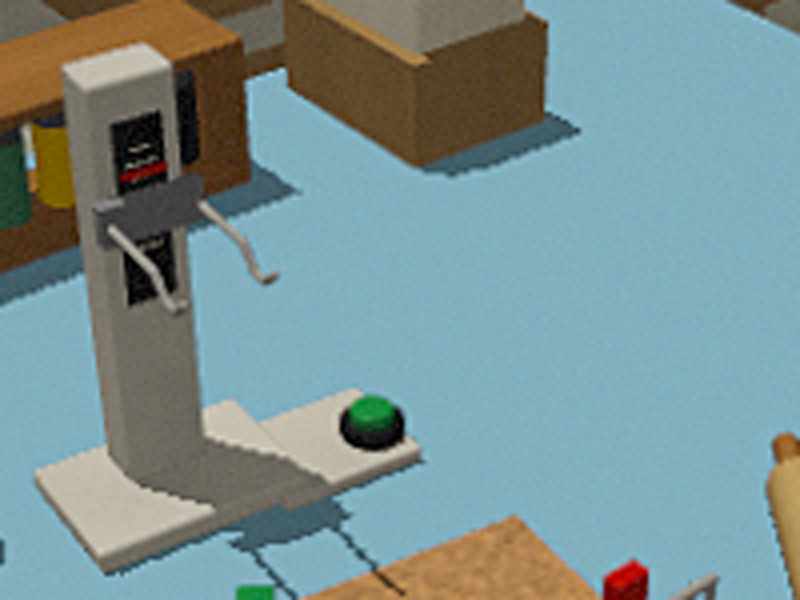

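```bash
python3 - <<'E'
from h import *
np.set_printoptions(precision=4,suppress=True)
s=ctrl.get_image("scene");t=ctrl.get_image("top")
A=lambda p:[(100+x/5-.4,150+y/5-.4) for x,y in p]
B=lambda p:[(255+x/5-.4,150+y/5-.4) for x,y in p]
C=lambda p:[(150+x/4-.4,80+y/4-.4) for x,y in p]
print("tray",onz(t,A([(57,170),(519,158),(519,449),(57,455)]),.077))
print("pan rim",onz(t,A([(527,165),(709,166),(710,434),(530,434)]),.05), "bar",onz(t,A([(607,155),(609,432)]),.122))
print("tab top",onz(t,A([(602,287)]),.163))
rb=blobs(t,(0,120,90),(8,255,255),8,(205,190,240,225))+blobs(t,(172,120,90),(180,255,255),8,(205,190,240,225));print(rb, [onz(t,[r[1]],.163) for r in rb])
tb=C([(180,307),(270,277)])
for a,b in zip(B([(389,95),(378,214)]),tb): print("tip",tri(t,a,s,b))
print("tips@.232",onz(t,B([(389,95),(378,214)]),.232))
print("prong roots",onz(t,B([(558,231),(585,108),(585,240),(608,100)]),.24))
print("col top",onz(t,B([(672,93),(750,100),(742,227),(664,220)]),.318))
print("foot",onz(t,B([(440,76),(618,96),(600,357),(545,352),(536,500),(388,485)]),.012))
print("button",onz(t,[(345.3,241.4)],.03), tri(t,(345.3,241.4),s,(242.6,182.2)))
print("handle top",onz(t,B([(118,36)]),.119),"blade",onz(t,B([(166,14),(86,134),(60,108)]),.034),onz(t,[(277.7,157.7)],.115))
g=blobs(t,(0,60,30),(180,255,110),8,(262,145,292,180)); print(g)
E
```

```text
tray [[0.5909 0.4084 0.077 ]
 [0.6021 0.1472 0.077 ]
 [0.4414 0.1426 0.077 ]
 [0.4318 0.4011 0.077 ]]
pan rim [[0.6013 0.146  0.05  ]
 [0.6026 0.0428 0.05  ]
 [0.4515 0.039  0.05  ]
 [0.4496 0.14   0.05  ]] bar [[0.5993 0.0944 0.122 ]
 [0.4519 0.0896 0.122 ]]
tab top [[0.5262 0.0915 0.163 ]]
[(44, [220.0, 206.9], [218, 203, 5, 9], ((220.0, 207.0), (8.0, 4.0), 90.0))] [array([[0.5264, 0.0915, 0.163 ]])]
tip [ 0.6232 -0.1885  0.2256]
tip [ 0.5642 -0.1831  0.226 ]
tips@.232 [[ 0.6207 -0.1863  0.232 ]
 [ 0.5621 -0.1809  0.232 ]]
prong roots [[ 0.5546 -0.2678  0.24  ]
 [ 0.6151 -0.2816  0.24  ]
 [ 0.5505 -0.2811  0.24  ]
 [ 0.6193 -0.2931  0.24  ]]
col top [[ 0.6114 -0.3023  0.318 ]
 [ 0.609  -0.3388  0.318 ]
 [ 0.5508 -0.3341  0.318 ]
 [ 0.5534 -0.2978  0.318 ]]
foot [[ 0.6659 -0.2526  0.012 ]
 [ 0.6563 -0.3596  0.012 ]
 [ 0.5015 -0.3475  0.012 ]
 [ 0.5041 -0.3147  0.012 ]
 [ 0.4178 -0.3095  0.012 ]
 [ 0.4257 -0.2223  0.012 ]]
button [[ 0.4414 -0.2572  0.03  ]] [ 0.4416 -0.257   0.0316]
handle top [[ 0.667  -0.0577  0.119 ]] blade [[ 0.6954 -0.0887  0.034 ]
 [ 0.6245 -0.0434  0.034 ]
 [ 0.6393 -0.0283  0.034 ]] [[ 0.6652 -0.0566  0.115 ]]
[(272, [274.2, 163.3], [262, 149, 27, 29], ((275.0000305175781, 163.50001525878906), (13.435027122497559, 33.23401641845703), 45.0))]
```

```bash
R='[[[0,0,0,0,0,6.9,1],[0,0,0,0,0,6.9,1],[0,0,0,0,0,6.9,1],[0,0,0,0,0,6.9,1],[0,0,0,0,0,6.9,1]]]'
python3 -m creep '[[[0,0,0,0,0,6.9,1],[0,0,0,0,0,6.9,1],[0,0,0,0,0,6.9,1],[0,0,0,0,0,6.9,1],[0,0,0,0,0,6.9,1]]]'
python3 -m creep '[[[0,0,0,0,0,6.9,1],[0,0,0,0,0,6.9,1],[0,0,0,0,0,6.9,1],[0,0,0,0,0,6.9,1],[0,0,0,0,0,6.9,1]]]'
```

```text
clock: 0.72
ee_pos: [0.2426, 0.6298, 0.2475]
orientation: [0.469, 0.883, -0.0, -0.0]
wrist_force: [0.4, -0.4, -0.1]
finger_gap: 0.998
grasp_force: 0.0
clock: 1.13
ee_pos: [0.2425, 0.6299, 0.2475]
orientation: [0.71, 0.705, -0.0, -0.0]
wrist_force: [0.5, -0.3, -0.2]
finger_gap: 1.002
grasp_force: 0.0
```

```bash

python3 -m creep '[[[-2.75,1.7,0,0,0,0,1],[-2.75,1.7,0,0,0,0,1],[-2.75,1.7,0,0,0,0,1],[-2.75,1.7,0,0,0,0,1],[-2.75,1.7,0,0,0,0,1]]]' | sed -n 1,3p
python3 -m creep '[[[-2.75,1.7,0,0,0,0,1],[-2.75,1.7,0,0,0,0,1],[-2.75,1.7,0,0,0,0,1],[-2.75,1.7,0,0,0,0,1],[-2.75,1.7,0,0,0,0,1]]]' | sed -n 1,3p
python3 -m creep '[[[-2.75,1.7,0,0,0,0,1],[-2.75,1.7,0,0,0,0,1],[-2.75,1.7,0,0,0,0,1],[-2.75,1.7,0,0,0,0,1],[-2.75,1.7,0,0,0,0,1]]]' | sed -n 1,3p
python3 -m creep '[[[-2.75,1.7,0,0,0,0,1],[-2.75,1.7,0,0,0,0,1],[-2.75,1.7,0,0,0,0,1],[-2.75,1.7,0,0,0,0,1],[-2.75,1.7,0,0,0,0,1]]]' | sed -n 1,3p
python3 -m creep '[[[-2.75,1.7,0,0,0,0,1],[-2.75,1.7,0,0,0,0,1],[-2.75,1.7,0,0,0,0,1],[-2.7,1.6,0,0,0,0,1],[0,0,0,0,0,0,1]]]' | sed -n 1,3p
python3 -m creep '[[[0,0,-1,0,0,6.8,1],[0,0,-1,0,0,6.8,1],[0,0,-1,0,0,6.8,1],[0,0,-1,0,0,6.8,1],[0,0,-1,0,0,6.8,1]]]' | sed -n 1,3p
```

```text
clock: 1.55
ee_pos: [0.328, 0.4909, 0.2475]
orientation: [0.707, 0.707, 0.0, -0.0]
clock: 1.97
ee_pos: [0.4129, 0.3533, 0.2477]
orientation: [0.707, 0.707, 0.0, -0.0]
clock: 2.38
ee_pos: [0.4977, 0.2157, 0.2478]
orientation: [0.707, 0.707, 0.0, -0.0]
clock: 2.8
ee_pos: [0.5826, 0.0782, 0.2477]
orientation: [0.707, 0.707, 0.0, -0.0]
clock: 3.22
ee_pos: [0.6506, -0.0381, 0.2478]
orientation: [0.711, 0.703, -0.001, 0.003]
clock: 3.63
ee_pos: [0.6487, -0.0298, 0.2979]
orientation: [0.885, 0.466, -0.0, -0.0]
```

```bash
python3 -m creep '[[[0,0,0,0,0,0,1],[0,0,0,0,0,0,1]]]'; python3 - <<'E'
from h import *
print(ctrl.get_obs()["joint_positions"].round(3))
E
```

```text
clock: 3.8
ee_pos: [0.6489, -0.0298, 0.2977]
orientation: [0.882, 0.47, 0.0, 0.0]
wrist_force: [-1.1, -1.0, -0.1]
finger_gap: 1.001
grasp_force: 0.0
[-0.463  0.437  0.637  1.565 -0.27   1.229 -0.372]
```

```bash

python3 -m creep '[[[-0.26,0.59,0,0,0,0,1],[-0.26,0.59,0,0,0,0,1],[-0.26,0.59,0,0,0,0,1],[-0.26,0.59,0,0,0,0,1],[-0.26,0.59,0,0,0,0,1]]]' | sed -n 1,3p
python3 -m creep '[[[0,0,2.5,0,0,0,1],[0,0,2.5,0,0,0,1],[0,0,2.5,0,0,0,1],[0,0,2.5,0,0,0,1],[0,0,2.5,0,0,0,1]]]' | sed -n 1,3p
python3 -m creep '[[[0,0,0,0,0,0,1],[0,0,0,0,0,0,1]]]'
python3 - <<'E'
from h import *
t=ctrl.get_image("top");s=ctrl.get_image("scene")
a=cv2.resize(t["img"][110:210,230:330],None,fx=4,fy=4,interpolation=2)
b=cv2.resize(s["img"][180:280,160:260],None,fx=4,fy=4,interpolation=2)
cv2.imwrite("pics/d.png",np.hstack([a,b])[:,:,::-1])
E
```

```text
clock: 4.22
ee_pos: [0.6663, -0.0586, 0.2972]
orientation: [0.883, 0.469, -0.0, -0.0]
clock: 4.63
ee_pos: [0.6662, -0.0581, 0.1713]
orientation: [0.883, 0.469, 0.0, 0.0]
clock: 4.8
ee_pos: [0.6655, -0.0578, 0.1714]
orientation: [0.883, 0.469, -0.001, -0.001]
wrist_force: [0.2, 0.2, 1.1]
finger_gap: 1.004
grasp_force: 0.0
```

View pics/d.png

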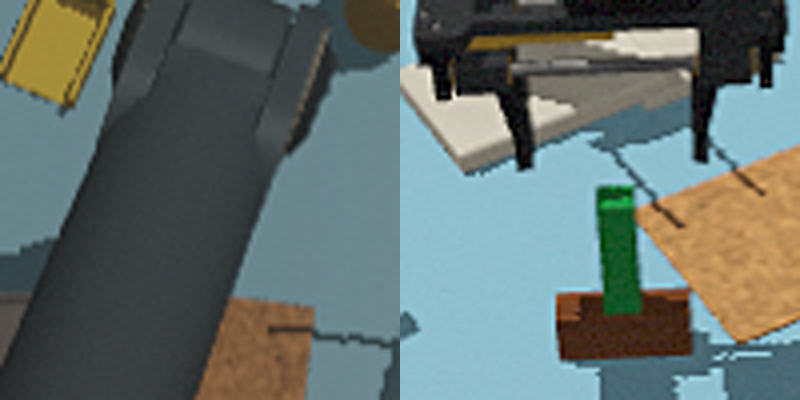

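```bash

python3 -m creep '[[[0,0,1.6,0,0,0,1],[0,0,1.6,0,0,0,1],[0,0,1.6,0,0,0,1],[0,0,1.6,0,0,0,1],[0,0,1.6,0,0,0,1]]]'
python3 -m creep '[[[0,0,0,0,0,0,-0.6],[0,0,0,0,0,0,-0.6],[0,0,0,0,0,0,-0.6],[0,0,0,0,0,0,-0.6],[0,0,0,0,0,0,-0.6]]]' 25
python3 -m creep '[[[0,0,0,0,0,0,-1],[0,0,0,0,0,0,-1],[0,0,0,0,0,0,-1],[0,0,0,0,0,0,-1],[0,0,0,0,0,0,-1]]]'
```

```text
clock: 5.32
ee_pos: [0.6677, -0.0577, 0.0943]
orientation: [0.883, 0.469, 0.002, 0.001]
wrist_force: [0.6, -0.4, 0.5]
finger_gap: 1.007
grasp_force: 0.0
clock: 5.73
ee_pos: [0.6669, -0.0575, 0.0941]
orientation: [0.883, 0.469, 0.001, 0.001]
wrist_force: [0.2, -0.4, 0.4]
finger_gap: 0.705
grasp_force: 0.0
clock: 6.15
ee_pos: [0.666, -0.0574, 0.0925]
orientation: [0.883, 0.469, -0.0, -0.0]
wrist_force: [-0.0, 1.0, 0.2]
finger_gap: 0.326
grasp_force: 0.0
```

```bash

python3 -m creep '[[[0,0,0,0,0,0,-1],[0,0,0,0,0,0,-1],[0,0,0,0,0,0,-1],[0,0,0,0,0,0,-1],[0,0,0,0,0,0,-1]]]'|tail -3
python3 -m creep '[[[0,0,-2,0,0,0,-1],[0,0,-2,0,0,0,-1],[0,0,-2,0,0,0,-1],[0,0,-2,0,0,0,-1],[0,0,-2,0,0,0,-1]]]'
```

```text
wrist_force: [0.8, 0.2, -0.8]
finger_gap: 0.253
grasp_force: 25.0
clock: 6.98
ee_pos: [0.6656, -0.0574, 0.1932]
orientation: [0.883, 0.469, -0.0, -0.0]
wrist_force: [-0.6, 0.6, -1.4]
finger_gap: 0.25
grasp_force: 25.0
```

```bash

python3 -m creep '[[[0,0,-2,0,0,-6.1,-1],[0,0,-2,0,0,-6.1,-1],[0,0,-2,0,0,-6.1,-1],[0,0,-2,0,0,-6.1,-1],[0,0,-2,0,0,-6.1,-1]]]'|sed -n 1,3p
python3 -m creep '[[[0,0,0,0,0,-5.9,-1],[0,0,0,0,0,0,-1],[0,0,0,0,0,0,-1]]]'
```

```text
clock: 7.4
ee_pos: [0.6655, -0.0574, 0.2933]
orientation: [0.727, 0.687, -0.0, -0.0]
clock: 7.65
ee_pos: [0.6655, -0.0575, 0.2921]
orientation: [0.694, 0.72, -0.0, -0.001]
wrist_force: [0.7, 0.1, -1.1]
finger_gap: 0.251
grasp_force: 25.0
```

```bash

python3 -m creep '[[[2.66,-0.66,0,0,0,0,-1],[2.66,-0.66,0,0,0,0,-1],[2.66,-0.66,0,0,0,0,-1],[2.66,-0.66,0,0,0,0,-1],[2.66,-0.66,0,0,0,0,-1]]]'|sed -n 2,3p
python3 -m creep '[[[2.66,-0.66,0,0,0,0,-1],[2.66,-0.66,0,0,0,0,-1],[2.66,-0.66,0,0,0,0,-1],[2.66,-0.66,0,0,0,0,-1],[2.66,-0.66,0,0,0,0,-1]]]'|sed -n 2,3p
python3 -m creep '[[[2.66,-0.66,0,0,0,0,-1],[2.66,-0.66,0,0,0,0,-1],[2.66,-0.66,0,0,0,0,-1],[2.66,-0.66,0,0,0,0,-1],[2.66,-0.66,0,0,0,0,-1]]]'|sed -n 2,3p
python3 -m creep '[[[2.66,-0.66,0,0,0,0.3,-1],[0,0,0,0,0,0,-1],[0,0,0,0,0,0,-1]]]'
```

```text
ee_pos: [0.6264, 0.0754, 0.291]
orientation: [0.694, 0.72, -0.001, -0.001]
ee_pos: [0.588, 0.2068, 0.2911]
orientation: [0.694, 0.72, -0.001, -0.001]
ee_pos: [0.5497, 0.3382, 0.2911]
orientation: [0.694, 0.72, -0.001, -0.0]
clock: 9.15
ee_pos: [0.5413, 0.3657, 0.2906]
orientation: [0.694, 0.72, -0.002, -0.0]
wrist_force: [1.0, -2.4, -0.9]
finger_gap: 0.255
grasp_force: 25.0
```

```bash

python3 -m creep '[[[-0.1,0.15,1.8,0,0,0,-1],[0,0,1.8,0,0,0,-1],[0,0,1.8,0,0,0,-1],[0,0,1.8,0,0,0,-1],[0,0,1.8,0,0,0,-1]]]'|sed -n 2,3p
python3 -m creep '[[[0,0,0,0,0,0,-1],[0,0,0,0,0,0,-1]]]'|sed -n 2,3p
python3 - <<'E'
from h import *
s=ctrl.get_image("scene");t=ctrl.get_image("top")
b=cv2.resize(s["img"][220:384,240:460],None,fx=3.6,fy=3.6,interpolation=2)
cv2.imwrite("pics/e.png",b[:,:,::-1])
E
```

```text
ee_pos: [0.5451, 0.3604, 0.2011]
orientation: [0.696, 0.718, -0.001, 0.0]
ee_pos: [0.5446, 0.3608, 0.2014]
orientation: [0.695, 0.719, -0.002, 0.0]
```

View pics/e.png

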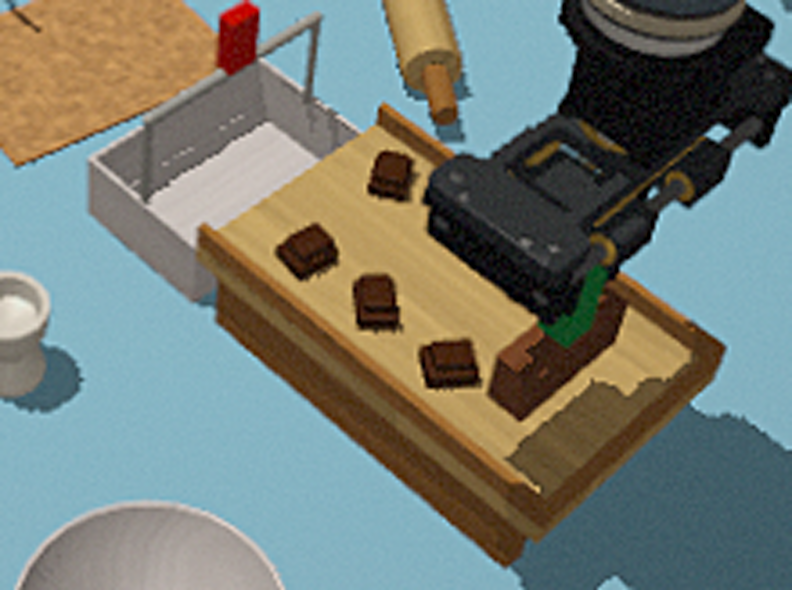

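```bash

python3 -m creep '[[[0,0,1.2,0,0,0,-1],[0,0,1.2,0,0,0,-1],[0,0,1.2,0,0,0,-1],[0,0,0.7,0,0,0,-1],[0,0,0,0,0,0,-1]]]'
for i in 1; do
python3 -m creep '[[[-0.4,0,0,0,0,0,-1],[-0.8,0,0,0,0,0,-1],[-0.8,0,0,0,0,0,-1],[-0.8,0,0,0,0,0,-1],[-0.8,0,0,0,0,0,-1]]]'|sed -n 2,4p
python3 -m creep '[[[-0.8,0,0,0,0,0,-1],[-0.8,0,0,0,0,0,-1],[-0.8,0,0,0,0,0,-1],[-0.8,0,0,0,0,0,-1],[-0.8,0,0,0,0,0,-1]]]'|sed -n 2,4p
python3 -m creep '[[[-0.8,0,0,0,0,0,-1],[-0.8,0,0,0,0,0,-1],[-0.8,0,0,0,0,0,-1],[-0.8,0,0,0,0,0,-1],[-0.8,0,0,0,0,0,-1]]]'|sed -n 2,4p
done
```

```text
clock: 10.25
ee_pos: [0.5433, 0.3618, 0.1567]
orientation: [0.694, 0.72, -0.002, -0.0]
wrist_force: [-0.4, 0.1, -1.4]
finger_gap: 0.255
grasp_force: 25.0
ee_pos: [0.5464, 0.3253, 0.1601]
orientation: [0.695, 0.719, 0.0, 0.0]
wrist_force: [1.0, -0.2, -0.2]
ee_pos: [0.5475, 0.286, 0.1596]
orientation: [0.694, 0.72, 0.0, -0.0]
wrist_force: [0.1, 0.1, -0.8]
ee_pos: [0.5489, 0.246, 0.1596]
orientation: [0.694, 0.72, 0.0, -0.0]
wrist_force: [1.0, 0.1, -0.8]
```

```bash

python3 -m creep '[[[-0.7,0,0.15,0,0,0,-1],[-0.7,0,0,0,0,0,-1],[-0.7,0,0,0,0,0,-1],[-0.7,0,0,0,0,0,-1],[-0.7,0,0,0,0,0,-1]]]'|sed -n 2,4p
python3 -m creep '[[[-0.6,0,0,0,0,0,-1],[-0.5,0,0,0,0,0,-1],[-0.5,0,0,0,0,0,-1],[-0.4,0,0,0,0,0,-1],[-0.4,0,0,0,0,0,-1]]]'|sed -n 2,4p
python3 -m creep '[[[-0.4,0,0,0,0,0,-1],[-0.4,0,0,0,0,0,-1],[-0.4,0,0,0,0,0,-1],[-0.4,0,0,0,0,0,-1],[-0.4,0,0,0,0,0,-1]]]'|sed -n 2,4p
python3 -m creep '[[[-0.4,0,0,0,0,0,-1],[-0.4,0,0,0,0,0,-1],[-0.4,0,0,0,0,0,-1],[-0.4,0,0,0,0,0,-1],[-0.4,0,0,0,0,0,-1]]]'|sed -n 2,4p
python3 - <<'E'
from h import *
s=ctrl.get_image("scene")
b=cv2.resize(s["img"][220:384,240:460],None,fx=3.6,fy=3.6,interpolation=2)
cv2.imwrite("pics/f.png",b[:,:,::-1])
E
```

```text
ee_pos: [0.55, 0.211, 0.1579]
orientation: [0.694, 0.72, -0.0, -0.0]
wrist_force: [0.4, 0.5, -2.0]
ee_pos: [0.5509, 0.1874, 0.1581]
orientation: [0.694, 0.72, 0.0, -0.0]
wrist_force: [-0.2, 0.3, -2.0]
ee_pos: [0.5517, 0.1674, 0.1581]
orientation: [0.694, 0.72, 0.0, -0.0]
wrist_force: [-0.4, 0.3, -0.8]
ee_pos: [0.5523, 0.1473, 0.158]
orientation: [0.695, 0.719, -0.0, -0.0]
wrist_force: [-0.3, -1.1, -1.3]
```

View pics/f.png

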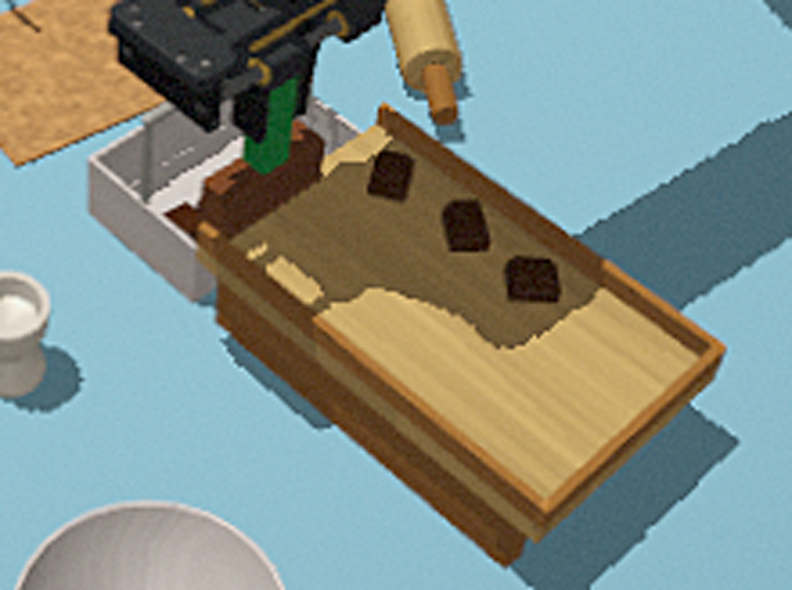

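```bash

python3 -m creep '[[[0.3,0,-1.5,0,0,0,-1],[0.3,0,-1.5,0,0,0,-1],[0,0,-1.5,0,0,0,-1],[0,0,-1.5,0,0,0,-1],[0,0,0,0,0,0,-1]]]'|sed -n 2,3p
python3 -m creep '[[[2.6,-0.75,0,0,0,0,-1],[2.6,-0.75,0,0,0,0,-1],[2.6,-0.75,0,0,0,0,-1],[2.6,-0.75,0,0,0,0,-1],[2.6,-0.75,0,0,0,0,-1]]]'|sed -n 2,3p
python3 -m creep '[[[2.6,-0.75,0,0,0,0,-1],[2.6,-0.75,0,0,0,0,-1],[2.6,-0.75,0,0,0,0,-1],[0,0,0,0,0,0,-1],[0,0,0,0,0,0,-1]]]'|sed -n 2,3p
python3 - <<'E'
from h import *
print(ctrl.get_obs()["joint_positions"].round(3))
E
```

```text
ee_pos: [0.554, 0.1541, 0.221]
orientation: [0.694, 0.72, 0.003, 0.001]
ee_pos: [0.5091, 0.2832, 0.2171]
orientation: [0.695, 0.719, -0.001, -0.0]
ee_pos: [0.4833, 0.3613, 0.2168]
orientation: [0.693, 0.721, -0.001, -0.0]
[-0.952  0.388  0.317  1.76  -0.139  1.017 -0.544]
```

```bash

python3 -m creep '[[[0,0,1.5,0,0,0,-1],[0,0,1.5,0,0,0,-1],[0,0,1.5,0,0,0,-1],[0,0,1.3,0,0,0,-1],[0,0,0,0,0,0,-1]]]'|sed -n 2,4p
python3 -m creep '[[[-0.4,0,0,0,0,0,-1],[-0.8,0,0,0,0,0,-1],[-0.8,0,0,0,0,0,-1],[-0.8,0,0,0,0,0,-1],[-0.8,0,0,0,0,0,-1]]]'|sed -n 2,4p
python3 -m creep '[[[-0.8,0,0,0,0,0,-1],[-0.8,0,0,0,0,0,-1],[-0.8,0,0,0,0,0,-1],[-0.8,0,0,0,0,0,-1],[-0.8,0,0,0,0,0,-1]]]'|sed -n 2,4p
python3 -m creep '[[[-0.8,0,0,0,0,0,-1],[-0.8,0,0,0,0,0,-1],[-0.8,0,0,0,0,0,-1],[-0.8,0,0,0,0,0,-1],[-0.8,0,0,0,0,0,-1]]]'|sed -n 2,4p
```

```text
ee_pos: [0.4838, 0.3566, 0.1568]
orientation: [0.695, 0.719, -0.003, 0.0]
wrist_force: [-0.6, -0.6, -0.7]
ee_pos: [0.4866, 0.3222, 0.1608]
orientation: [0.695, 0.719, 0.001, 0.0]
wrist_force: [-0.3, -0.9, -1.1]
ee_pos: [0.4875, 0.2828, 0.1601]
orientation: [0.694, 0.72, 0.0, -0.0]
wrist_force: [0.5, 0.7, -1.7]
ee_pos: [0.4889, 0.2427, 0.16]
orientation: [0.694, 0.72, 0.0, -0.0]
wrist_force: [-0.8, 0.6, -0.7]
```

```bash

python3 -m creep '[[[-0.7,0,0.15,0,0,0,-1],[-0.7,0,0,0,0,0,-1],[-0.7,0,0,0,0,0,-1],[-0.7,0,0,0,0,0,-1],[-0.7,0,0,0,0,0,-1]]]'|sed -n 2,4p
python3 -m creep '[[[-0.6,0,0,0,0,0,-1],[-0.5,0,0,0,0,0,-1],[-0.5,0,0,0,0,0,-1],[-0.4,0,0,0,0,0,-1],[-0.4,0,0,0,0,0,-1]]]'|sed -n 2,4p
python3 -m creep '[[[-0.4,0,0,0,0,0,-1],[-0.4,0,0,0,0,0,-1],[-0.4,0,0,0,0,0,-1],[-0.4,0,0,0,0,0,-1],[-0.4,0,0,0,0,0,-1]]]'|sed -n 2,4p
python3 -m creep '[[[-0.4,0,0,0,0,0,-1],[-0.4,0,0,0,0,0,-1],[-0.4,0,0,0,0,0,-1],[-0.4,0,0,0,0,0,-1],[0,0,0,0,0,0,-1]]]'|sed -n 2,4p
python3 -m creep '[[[0.3,0,-2,0,0,0,-1],[0.3,0,-2,0,0,0,-1],[0,0,-2.5,0,0,0,-1],[0,0,-2.5,0,0,0,-1],[0,0,-2.5,0,0,0,-1]]]'|sed -n 2,4p
python3 - <<'E'
from h import *
s=ctrl.get_image("scene")
b=cv2.resize(s["img"][200:384,240:460],None,fx=3.2,fy=3.2,interpolation=2)
cv2.imwrite("pics/g.png",b[:,:,::-1])
E
```

```text
ee_pos: [0.4901, 0.2078, 0.1585]
orientation: [0.694, 0.72, -0.0, 0.0]
wrist_force: [0.1, 0.5, -1.8]
ee_pos: [0.491, 0.1843, 0.1586]
orientation: [0.694, 0.72, 0.0, -0.0]
wrist_force: [0.3, 0.6, -1.0]
ee_pos: [0.4917, 0.1642, 0.1585]
orientation: [0.694, 0.72, 0.0, -0.0]
wrist_force: [0.2, -0.1, -1.4]
ee_pos: [0.4923, 0.1475, 0.1585]
orientation: [0.695, 0.719, -0.0, 0.0]
wrist_force: [0.1, -0.0, -1.5]
ee_pos: [0.4918, 0.1546, 0.2746]
orientation: [0.694, 0.72, -0.0, -0.0]
wrist_force: [-0.6, 1.1, -0.6]
```

View pics/g.png

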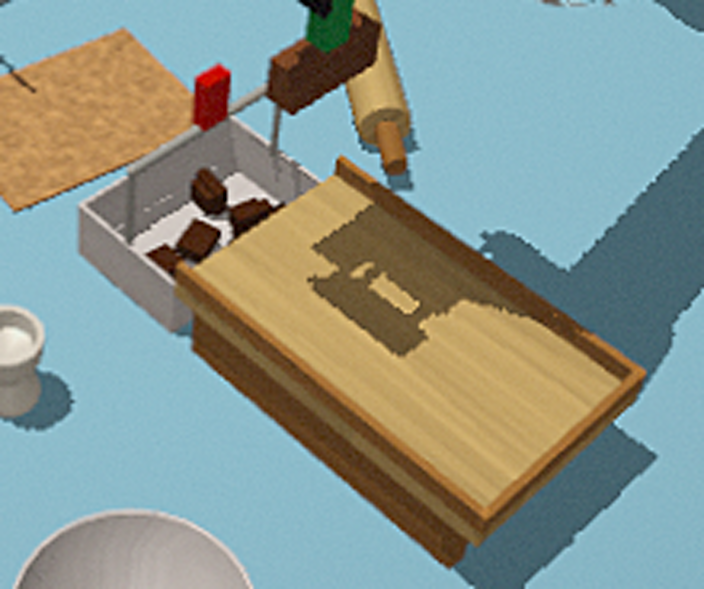

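```bash

python3 -m creep '[[[0,0,-1,0,0,0,-1],[-2,2.3,-1,0,0,0,-1],[-2,2.3,0,0,0,0,-1],[-2,2.3,0,0,0,0,-1],[-2,2.3,0,0,0,0,-1]]]'|sed -n 2,3p
python3 -m creep '[[[-2,2.3,0,0,0,0,-1],[-2,2.3,0,0,0,0,-1],[-2,2.3,0,0,0,0,-1],[-2,2.3,0,0,0,0,-1],[-2,2.3,0,0,0,0,-1]]]'|sed -n 2,3p
python3 -m creep '[[[-2,2.3,0,0,0,0,-1],[-2,2,0,0,0,0,-1],[0,0,0,0,0,0,-1],[0,0,0,0,0,0,-1]]]'
```

```text
ee_pos: [0.5873, 0.0773, 0.2931]
orientation: [0.694, 0.72, -0.0, -0.0]
ee_pos: [0.7058, -0.0186, 0.2922]
orientation: [0.694, 0.72, -0.001, -0.001]
clock: 19.43
ee_pos: [0.7496, -0.0584, 0.2914]
orientation: [0.696, 0.719, -0.001, -0.001]
wrist_force: [-1.0, -0.1, -1.0]
finger_gap: 0.251
grasp_force: 25.0
```

```bash

python3 -m creep '[[[0,0,2.3,0,0,0,-1],[0,0,2.3,0,0,0,-1],[0,0,2.3,0,0,0,-1],[0,0,2.3,0,0,0,-1],[0,0,2.3,0,0,0,-1]]]'|sed -n 2,3p
python3 -m creep '[[[0,0,2.3,0,0,0,-1],[0,0,2.3,0,0,0,-1],[0,0,2,0,0,0,-1],[0,0,0,0,0,0,-1],[0,0,0,0,0,0,-1]]]'|sed -n 2,4p
python3 -m creep '[[[0,0,0.3,0,0,0,-1],[0,0,0.3,0,0,0,-1],[0,0,0.2,0,0,0,-1],[0,0,0.2,0,0,0,-1],[0,0,0,0,0,0,-1]]]'|sed -n 2,4p
```

```text
ee_pos: [0.7487, -0.0543, 0.1772]
orientation: [0.694, 0.72, 0.0, -0.001]
ee_pos: [0.7484, -0.0547, 0.1113]
orientation: [0.694, 0.72, -0.001, -0.002]
wrist_force: [0.2, 0.2, -1.1]
ee_pos: [0.7496, -0.0564, 0.1026]
orientation: [0.694, 0.72, 0.0, -0.0]
wrist_force: [0.3, 0.5, -2.2]
```

```bash

python3 -m creep '[[[0,0,0.2,0,0,0,-1],[0,0,0.2,0,0,0,-1],[0,0,0.2,0,0,0,-1],[0,0,0.1,0,0,0,-1],[0,0,0,0,0,0,-1]]]'|sed -n 2,4p
python3 -m creep '[[[0,0,0.1,0,0,0,-1],[0,0,0.1,0,0,0,-1],[0,0,0,0,0,0,-1]]]'|sed -n 2,4p
```

```text
ee_pos: [0.7494, -0.0564, 0.095]
orientation: [0.695, 0.719, -0.0, -0.0]
wrist_force: [0.2, 0.8, -0.9]
ee_pos: [0.7496, -0.0564, 0.0933]
orientation: [0.694, 0.72, -0.0, -0.0]
wrist_force: [-0.0, 0.4, -1.1]
```

```bash

python3 -m creep '[[[0,0,0.1,0,0,0,-1],[0,0,0.05,0,0,0,-1],[0,0,0,0,0,0,-1]]]'|sed -n 2,4p
python3 -m creep '[[[0,0,0,0,0,0,-0.3],[0,0,0,0,0,0,-0.2],[0,0,0,0,0,0,0],[0,0,0,0,0,0,0.3],[0,0,0,0,0,0,0.4]]]'|sed -n 2,6p
python3 -m creep '[[[0,0,0,0,0,0,0.4],[0,0,0,0,0,0,0.4],[0,0,0,0,0,0,0.4],[0,0,0,0,0,0,0.4],[0,0,0,0,0,0,0.4]]]'|sed -n 2,6p
```

```text
ee_pos: [0.7498, -0.0564, 0.0924]
orientation: [0.694, 0.72, 0.0, 0.0]
wrist_force: [-0.2, 0.4, 1.3]
ee_pos: [0.7497, -0.0564, 0.092]
orientation: [0.694, 0.72, 0.0, -0.0]
wrist_force: [0.1, 0.6, -0.3]
finger_gap: 0.537
grasp_force: 0.0
ee_pos: [0.7497, -0.0564, 0.092]
orientation: [0.694, 0.719, 0.0, -0.0]
wrist_force: [-0.9, 0.2, 0.8]
finger_gap: 0.696
grasp_force: 0.0
```

```bash

python3 -m creep '[[[0,0,-1,0,0,0,0.4],[0,0,-2.6,0,0,0,1],[0,0,-2.8,0,0,0,1],[0,0,-2.8,0,0,0,1],[0,0,-2.8,0,0,0,1]]]'|sed -n 2,3p
python3 -m creep '[[[0,0,-2.8,0,0,0,1],[0,0,-2.8,0,0,0,1],[0,0,-2.5,0,0,0,1],[0,0,0,0,0,0,1],[0,0,0,0,0,0,1]]]'|sed -n 1,4p
python3 - <<'E'
from h import *
np.set_printoptions(precision=4,suppress=True)
s=ctrl.get_image("scene");t=ctrl.get_image("top")
rb=blobs(t,(0,120,90),(8,255,255),8,(205,190,240,225))+blobs(t,(172,120,90),(180,255,255),8,(205,190,240,225))
for r in rb: print(r[:3],onz(t,[r[1]],.163))
a=cv2.resize(t["img"][90:255,195:300],None,fx=3.6,fy=3.6,interpolation=2)
b=cv2.resize(s["img"][160:325,200:310],None,fx=3.6,fy=3.6,interpolation=2)
cv2.imwrite("pics/i.png",np.hstack([a,b])[:,:,::-1])
E
```

```text
ee_pos: [0.7496, -0.0565, 0.2142]
orientation: [0.695, 0.719, 0.0, 0.0]
clock: 23.27
ee_pos: [0.7504, -0.0569, 0.2961]
orientation: [0.695, 0.719, 0.002, 0.002]
wrist_force: [0.0, -0.2, -0.8]
```

View pics/i.png

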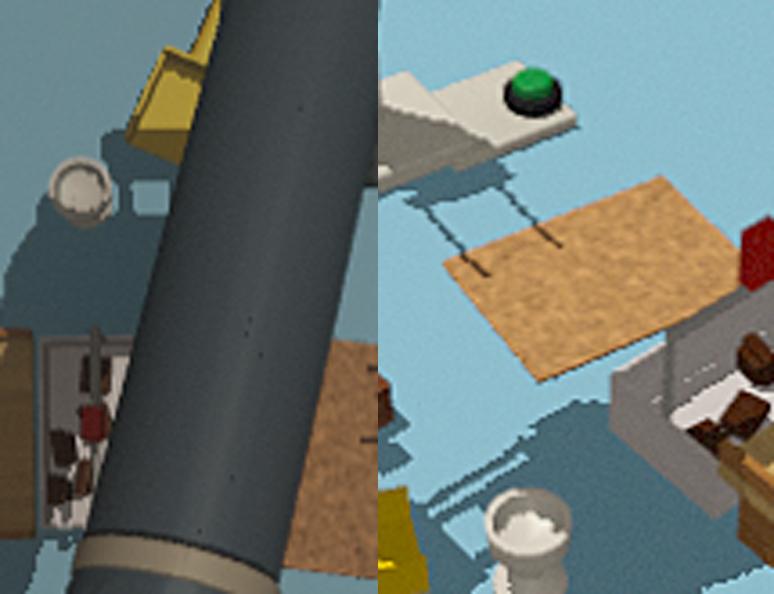

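```bash

python3 -m creep '[[[1.96,-2.73,0,0,0,0,1],[1.96,-2.73,0,0,0,0,1],[1.96,-2.73,0,0,0,0,1],[1.96,-2.73,0,0,0,0,1],[1.96,-2.73,0,0,0,0,1]]]'|sed -n 2,3p
python3 -m creep '[[[1.96,-2.73,0,0,0,0,1],[1.96,-2.73,0,0,0,0,1],[1.96,-2.73,0,0,0,0,1],[0,0,0,0,0,0,1],[0,0,0,0,0,0,1]]]'|sed -n 1,3p
python3 -m creep '[[[0,0,1.5,0,0,0,1],[0,0,1.5,0,0,0,1],[0,0,1.5,0,0,0,1],[0,0,1.5,0,0,0,1],[0,0,0,0,0,0,1]]]'|sed -n 1,4p
```

```text
ee_pos: [0.6075, 0.0376, 0.2912]
orientation: [0.694, 0.72, -0.001, -0.001]
clock: 24.2
ee_pos: [0.5241, 0.0939, 0.2922]
orientation: [0.693, 0.721, -0.001, -0.001]
clock: 24.62
ee_pos: [0.5247, 0.091, 0.2296]
orientation: [0.695, 0.719, -0.003, -0.001]
wrist_force: [-0.4, -0.4, -0.8]
```

```bash

python3 -m creep '[[[0.05,0.15,1.5,0,0,0,1],[0,0,1.5,0,0,0,1],[0,0,1.5,0,0,0,1],[0,0,1.5,0,0,0,1],[0,0,1,0,0,0,1]]]'|sed -n 1,4p
python3 -m creep '[[[0,0,0,0,0,0,1],[0,0,0,0,0,0,1]]]'|sed -n 1,4p
python3 - <<'E'
from h import *
s=ctrl.get_image("scene")
b=cv2.resize(s["img"][170:290,250:370],None,fx=4,fy=4,interpolation=2)
cv2.imwrite("pics/j.png",b[:,:,::-1])
E
```

```text
clock: 25.03
ee_pos: [0.5277, 0.0922, 0.162]
orientation: [0.695, 0.719, -0.001, -0.0]
wrist_force: [0.9, -0.3, -0.4]
clock: 25.2
ee_pos: [0.5278, 0.0926, 0.163]
orientation: [0.695, 0.719, -0.0, 0.0]
wrist_force: [0.1, 0.5, 0.5]
```

View pics/j.png

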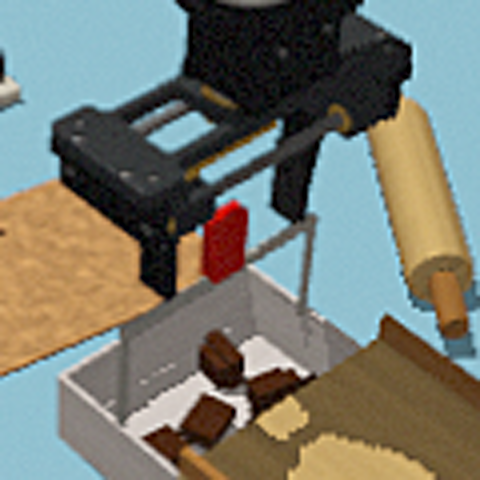

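```bash

python3 -m creep '[[[0,0,0.3,0,0,0,1],[0,0,0,0,0,0,0],[0,0,0,0,0,0,-1],[0,0,0,0,0,0,-1],[0,0,0,0,0,0,-1]]]' 30|sed -n 1,6p
python3 -m creep '[[[0,0,0,0,0,0,-1],[0,0,0,0,0,0,-1],[0,0,0,0,0,0,-1],[0,0,0,0,0,0,-1],[0,0,0,0,0,0,-1]]]'|sed -n 1,6p
python3 -m creep '[[[0,0,0,0,0,0,-1],[0,0,0,0,0,0,-1],[0,0,0,0,0,0,-1],[0,0,0,0,0,0,-1],[0,0,0,0,0,0,-1]]]'|sed -n 1,6p
```

```text
clock: 25.67
ee_pos: [0.5275, 0.0932, 0.1603]
orientation: [0.694, 0.72, 0.0, 0.0]
wrist_force: [0.6, -0.0, 1.1]
finger_gap: 0.78
grasp_force: 0.0
clock: 26.08
ee_pos: [0.5273, 0.0932, 0.16]
orientation: [0.694, 0.72, 0.0, -0.0]
wrist_force: [0.8, 0.3, -0.6]
finger_gap: 0.404
grasp_force: 0.0
clock: 26.5
ee_pos: [0.5269, 0.0931, 0.1599]
orientation: [0.694, 0.72, -0.0, -0.0]
wrist_force: [-2.1, -0.5, 1.2]
finger_gap: 0.277
grasp_force: 30.0
```

```bash

python3 -m creep '[[[0,0,-0.4,0,0,0,-1],[0,0,-0.8,0,0,0,-1],[0,0,-1.2,0,0,0,-1],[0,0,-1.5,0,0,0,-1],[0,0,-1.5,0,0,0,-1]]]' |sed -n 2,6p
python3 -m creep '[[[0,0,-1.5,0,0,0,-1],[0,0,-1.5,0,0,0,-1],[0,0,-1.5,0,0,0,-1],[0,0,-1.5,0,0,0,-1],[0,0,-1,0,0,0,-1]]]' |sed -n 2,6p
python3 -m creep '[[[0,0,-0.2,0,0,0,-1],[0,0,0,0,0,0,-1],[0,0,0,0,0,0,-1]]]' |sed -n 2,6p
```

```text
ee_pos: [0.5273, 0.093, 0.2147]
orientation: [0.695, 0.719, -0.0, 0.0]
wrist_force: [0.5, 0.1, -4.4]
finger_gap: 0.272
grasp_force: 30.0
ee_pos: [0.5279, 0.093, 0.2859]
orientation: [0.695, 0.719, 0.001, 0.001]
wrist_force: [1.2, -0.2, -4.2]
finger_gap: 0.272
grasp_force: 30.0
ee_pos: [0.5268, 0.0931, 0.2853]
orientation: [0.694, 0.72, -0.001, -0.0]
wrist_force: [-0.2, -1.2, -4.3]
finger_gap: 0.272
grasp_force: 30.0
```

```bash

python3 -m creep '[[[-0.6,0.2,0,0,0,0,-1],[-1.2,0.3,0,0,0,0,-1],[-1.6,0.4,0,0,0,1.4,-1],[-1.6,0.4,0,0,0,1.4,-1],[-1.6,0.4,0,0,0,1.4,-1]]]' |sed -n 2,4p
python3 -m creep '[[[-1.6,0.4,0,0,0,1.4,-1],[-1.6,0.5,0,0,0,1.5,-1],[-1.6,0.5,0,0,0,0,-1],[-1.6,0.5,0,0,0,0,-1],[-1.6,0.5,0,0,0,0,-1]]]' |sed -n 2,4p
python3 -m creep '[[[-1.6,0.5,0,0,0,0,-1],[-1.6,0.5,0,0,0,0,-1],[-1.6,0.5,0,0,0,0,-1],[-1.4,0.4,0,0,0,0,-1],[-1,0.3,0,0,0,0,-1]]]' |sed -n 2,4p
python3 -m creep '[[[-0.4,0.1,0,0,0,0,-1],[0,0,0,0,0,0,-1],[0,0,0,0,0,0,-1]]]' |sed -n 1,6p
python3 - <<'E'
from h import *
s=ctrl.get_image("scene");t=ctrl.get_image("top")
b=cv2.resize(s["img"][80:230,150:290],None,fx=4,fy=4,interpolation=2)
cv2.imwrite("pics/k.png",b[:,:,::-1])
E
```

```text
ee_pos: [0.5458, 0.0251, 0.2856]
orientation: [0.722, 0.692, -0.0, 0.0]
wrist_force: [-0.4, -0.6, -4.4]
ee_pos: [0.5638, -0.0562, 0.286]
orientation: [0.738, 0.674, -0.0, 0.0]
wrist_force: [0.2, 0.7, -3.2]
ee_pos: [0.5791, -0.131, 0.286]
orientation: [0.739, 0.674, -0.0, 0.0]
wrist_force: [0.1, 0.3, -3.5]
clock: 29.08
ee_pos: [0.5797, -0.1314, 0.2858]
orientation: [0.738, 0.675, 0.0, -0.001]
wrist_force: [0.3, 0.6, -3.4]
finger_gap: 0.27
grasp_force: 30.0
```

View pics/k.png

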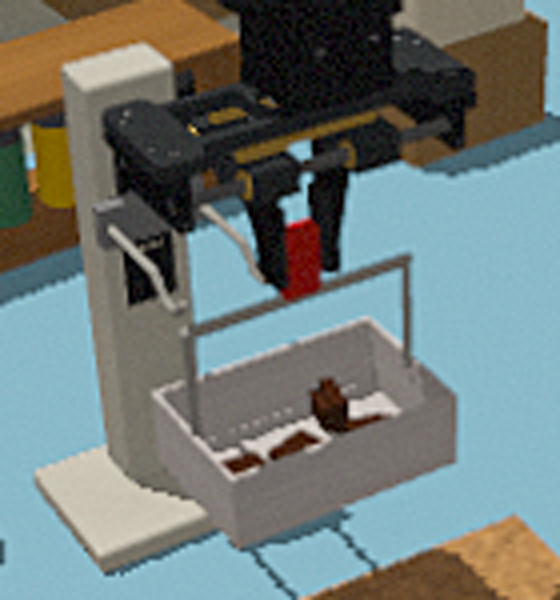

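```bash

python3 -m creep '[[[-0.3,0.4,0,0,0,0,-1],[-0.6,0.4,0,0,0,0,-1],[-0.8,0.4,0,0,0,0,-1],[-0.8,0.3,0,0,0,0,-1],[-0.8,0.2,0,0,0,0,-1]]]' |sed -n 2,4p
python3 -m creep '[[[-0.8,0,0,0,0,0,-1],[-0.8,0,0,0,0,0,-1],[-0.8,0,0,0,0,0,-1],[-0.7,0,0,0,0,0,-1],[-0.5,0,0,0,0,0,-1]]]' |sed -n 2,4p
python3 -m creep '[[[-0.2,0,0,0,0,0,-1],[0,0,0,0,0,0,-1],[0,0,0,0,0,0,-1]]]' |sed -n 1,6p
python3 - <<'E'
from h import *
s=ctrl.get_image("scene")
b=cv2.resize(s["img"][80:230,150:290],None,fx=4,fy=4,interpolation=2)
cv2.imwrite("pics/l.png",b[:,:,::-1])
E
```

```text
ee_pos: [0.5942, -0.1675, 0.286]
orientation: [0.738, 0.675, -0.0, 0.0]
wrist_force: [0.5, 0.2, -3.8]
ee_pos: [0.5902, -0.2035, 0.2861]
orientation: [0.738, 0.675, -0.0, 0.0]
wrist_force: [0.5, -0.0, -3.6]
clock: 30.27
ee_pos: [0.5905, -0.2037, 0.286]
orientation: [0.738, 0.675, 0.0, -0.0]
wrist_force: [-0.4, 0.3, -3.4]
finger_gap: 0.273
grasp_force: 30.0
```

View pics/l.png

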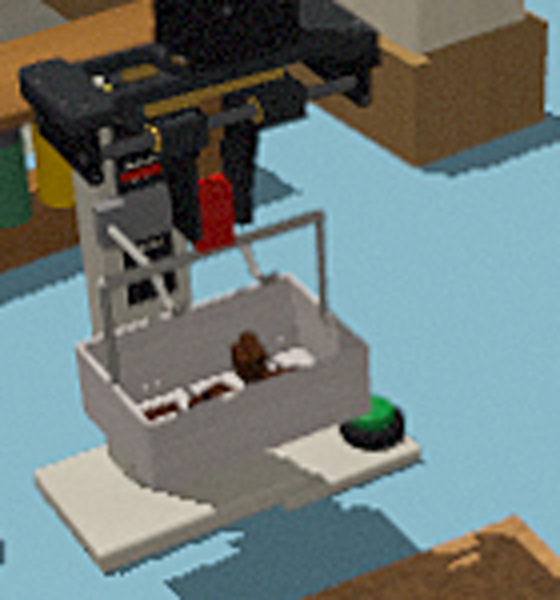

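```bash

python3 -m creep '[[[0,0,0.4,0,0,0,-1],[0,0,0.4,0,0,0,-1],[0,0,0.4,0,0,0,-1],[0,0,0.4,0,0,0,-1],[0,0,0.4,0,0,0,-1]]]' |sed -n 2,4p
python3 -m creep '[[[0,0,0.2,0,0,0,-1],[0,0,0.2,0,0,0,-1],[0,0,0.2,0,0,0,-1],[0,0,0.2,0,0,0,-1],[0,0,0.2,0,0,0,-1]]]' |sed -n 2,4p
python3 -m creep '[[[0,0,0.2,0,0,0,-1],[0,0,0.2,0,0,0,-1],[0,0,0.2,0,0,0,-1],[0,0,0.2,0,0,0,-1],[0,0,0,0,0,0,-1]]]' |sed -n 2,4p
```

```text
ee_pos: [0.5903, -0.2038, 0.2653]
orientation: [0.738, 0.675, -0.0, -0.0]
wrist_force: [-0.6, -0.0, -3.9]
ee_pos: [0.5905, -0.2041, 0.2561]
orientation: [0.738, 0.675, 0.0, 0.0]
wrist_force: [-0.7, 1.2, -2.4]
ee_pos: [0.5905, -0.2041, 0.2477]
orientation: [0.738, 0.675, -0.0, -0.0]
wrist_force: [-0.6, -0.1, -2.4]
```

```bash

python3 -m creep '[[[0,0,0.2,0,0,0,-1],[0,0,0.2,0,0,0,-1],[0,0,0.2,0,0,0,-1],[0,0,0,0,0,0,-1],[0,0,0,0,0,0,-1]]]' |sed -n 2,4p
python3 -m creep '[[[0,0,0.2,0,0,0,-1],[0,0,0.2,0,0,0,-1],[0,0,0.2,0,0,0,-1],[0,0,0,0,0,0,-1],[0,0,0,0,0,0,-1]]]' |sed -n 2,4p
python3 - <<'E'
from h import *
s=ctrl.get_image("scene")
b=cv2.resize(s["img"][80:230,150:290],None,fx=4,fy=4,interpolation=2)
cv2.imwrite("pics/m.png",b[:,:,::-1])
E
```

```text
ee_pos: [0.5906, -0.2041, 0.242]
orientation: [0.738, 0.675, 0.0, 0.0]
wrist_force: [-0.1, -0.2, -1.3]
ee_pos: [0.5906, -0.2041, 0.236]
orientation: [0.738, 0.675, 0.0, 0.0]
wrist_force: [-0.1, -0.0, 0.0]
```

View pics/m.png

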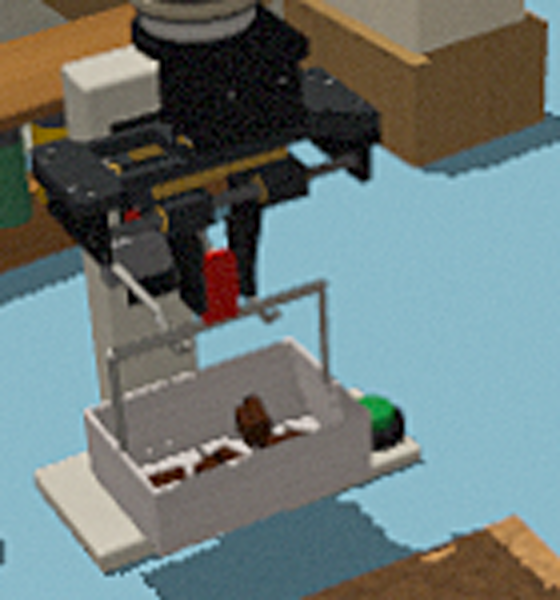

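```bash

python3 -m creep '[[[0,0,0,0,0,0,-0.4],[0,0,0,0,0,0,-0.3],[0,0,0,0,0,0,-0.2],[0,0,0,0,0,0,-0.2],[0,0,0,0,0,0,-0.2]]]' |sed -n 2,6p
python3 -m creep '[[[0,0,0,0,0,0,-0.2],[0,0,0,0,0,0,-0.2],[0,0,0,0,0,0,-0.2],[0,0,0,0,0,0,-0.2],[0,0,0,0,0,0,-0.2]]]' |sed -n 2,6p
python3 -m creep '[[[0,0,-0.5,0,0,0,-0.2],[0,0,-1,0,0,0,-0.2],[0,0,-1.5,0,0,0,-0.2],[0,0,-2,0,0,0,-0.2],[0,0,-2.5,0,0,0,-0.2]]]' |sed -n 2,6p
python3 -m creep '[[[0,0,-2.5,0,0,0,-0.2],[0,0,-2,0,0,0,-0.2],[0,0,-1,0,0,0,-0.2],[0,0,0,0,0,0,-0.2],[0,0,0,0,0,0,-0.2]]]' |sed -n 1,6p
python3 - <<'E'
from h import *
s=ctrl.get_image("scene")
for k in 1,2:print(blobs(s,(172,120,80),(180,255,255),8,(150,80,290,230))[:1],blobs(s,(0,180,80),(8,255,255),8,(190,100,220,200))[:1])
E
```

```text
ee_pos: [0.5905, -0.2042, 0.2361]
orientation: [0.738, 0.675, 0.0, 0.0]
wrist_force: [0.3, -0.7, -0.0]
finger_gap: 0.391
grasp_force: 0.0
ee_pos: [0.5904, -0.204, 0.236]
orientation: [0.738, 0.675, 0.0, -0.0]
wrist_force: [0.5, 0.8, 0.0]
finger_gap: 0.401
grasp_force: 0.0
ee_pos: [0.5899, -0.2039, 0.3116]
orientation: [0.738, 0.675, -0.001, -0.001]
wrist_force: [0.0, 0.1, -0.1]
finger_gap: 0.403
grasp_force: 0.0
clock: 34.12
ee_pos: [0.5903, -0.2041, 0.366]
orientation: [0.738, 0.675, 0.0, 0.0]
wrist_force: [-0.5, -0.6, -0.7]
finger_gap: 0.4
grasp_force: 0.0
[] [(138, [203.9, 152.4], [199, 144, 11, 18], ((203.87933349609375, 152.55172729492188), (16.6921443939209, 9.301094055175781), 85.2363510131836))]
[] [(138, [203.9, 152.4], [199, 144, 11, 18], ((203.87933349609375, 152.55172729492188), (16.6921443939209, 9.301094055175781), 85.2363510131836))]
```

```bash

python3 -m creep '[[[-1.1,-2.4,0,0,0,0,-1],[-1.1,-2.4,0,0,0,0,-1],[-1.1,-2.4,0,0,0,0,-1],[-1.1,-2.4,0,0,0,0,-1],[-1.1,-2.4,0,0,0,0,-1]]]' |sed -n 2,3p
python3 -m creep '[[[-1.1,-2.4,0,0,0,0,-1],[0,0,0,0,0,6.8,-1],[0,0,0,0,0,6.8,-1],[0,0,0,0,0,6.8,-1],[0,0,0,0,0,6.8,-1]]]' |sed -n 2,3p
python3 -m creep '[[[0,0,0,0,0,6.8,-1],[0,0,0,0,0,6.8,-1],[0,0,0,0,0,6.8,-1],[0,0,0,0,0,6.8,-1],[0,0,0,0,0,6.8,-1]]]' |sed -n 2,3p
python3 -m creep '[[[0,0,0,0,0,6.8,-1],[0,0,0,0,0,6.8,-1],[0,0,0,0,0,6.8,-1],[0,0,0,0,0,0,-1],[0,0,0,0,0,0,-1]]]' |sed -n 1,6p
python3 - <<'E'
from h import *
print(ctrl.get_obs()["joint_positions"].round(3))
for k in 1,2:
  s=ctrl.get_image("scene");print(blobs(s,(0,180,80),(8,255,255),8,(190,100,220,200))[:1])
E
```

```text
ee_pos: [0.4641, -0.2481, 0.3641]
orientation: [0.738, 0.675, -0.001, -0.002]
ee_pos: [0.4403, -0.2566, 0.3644]
orientation: [0.877, 0.48, -0.001, -0.001]
ee_pos: [0.4405, -0.2565, 0.3643]
orientation: [0.979, 0.203, -0.001, -0.001]
clock: 35.83
ee_pos: [0.4408, -0.2566, 0.3648]
orientation: [1.0, 0.031, -0.001, -0.0]
wrist_force: [0.1, 0.6, 0.3]
finger_gap: 0.002
grasp_force: 0.0
[-0.253  0.115  0.781  1.783 -0.084  1.28  -0.96 ]
[(140, [203.8, 152.5], [199, 144, 11, 18], ((203.83795166015625, 152.55519104003906), (16.858234405517578, 9.384140968322754), 85.2363510131836))]
[(126, [203.7, 152.0], [199, 144, 11, 18], ((203.8058624267578, 152.47647094726562), (16.719837188720703, 9.356972694396973), 85.60128784179688))]
```

```bash

python3 -m creep '[[[0,0,2.5,0,0,0,-1],[0,0,2.5,0,0,0,-1],[0,0,2.5,0,0,0,-1],[0,0,2.5,0,0,0,-1],[0,0,2.5,0,0,0,-1]]]' |sed -n 2,4p
python3 -m creep '[[[0,0,2.5,0,0,0,-1],[0,0,2.5,0,0,0,-1],[0,0,2.5,0,0,0,-1],[0,0,2.5,0,0,0,-1],[0,0,2.5,0,0,0,-1]]]' |sed -n 2,4p
python3 -m creep '[[[0,0,2.5,0,0,0,-1],[0,0,0.5,0,0,0,-1],[0,0,0,0,0,0,-1],[0,0,0,0,0,0,-1],[0,0,0,0,0,0,-1]]]' |sed -n 1,4p
python3 - <<'E'
from h import *
s=ctrl.get_image("scene");print(blobs(s,(0,180,80),(8,255,255),8,(190,100,220,200))[:1])
b=cv2.resize(s["img"][80:230,150:290],None,fx=4,fy=4,interpolation=2)
cv2.imwrite("pics/n.png",b[:,:,::-1])
E
```

```text
ee_pos: [0.441, -0.2569, 0.2397]
orientation: [1.0, 0.03, 0.0, -0.0]
wrist_force: [-0.2, 0.5, 0.0]
ee_pos: [0.441, -0.2569, 0.1146]
orientation: [1.0, 0.03, -0.0, -0.0]
wrist_force: [-0.1, 0.4, -0.1]
clock: 37.18
ee_pos: [0.4421, -0.2578, 0.0874]
orientation: [1.0, 0.029, 0.001, 0.001]
wrist_force: [0.4, -0.1, 0.6]
[(134, [203.8, 152.2], [199, 144, 11, 18], ((203.83795166015625, 152.55519104003906), (16.858234405517578, 9.384140968322754), 85.2363510131836))]
```

View pics/n.png

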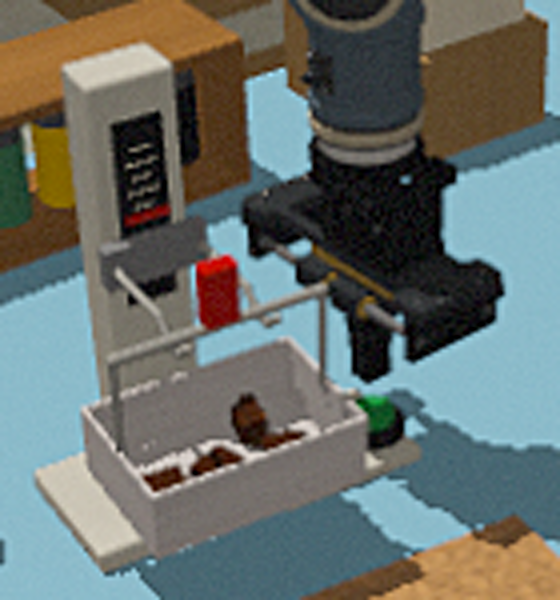

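```bash

python3 -m creep '[[[0,0,1,0,0,0,-1],[0,0,1,0,0,0,-1],[0,0,0.6,0,0,0,-1],[0,0,0.3,0,0,0,-1],[0,0,0.2,0,0,0,-1]]]' |sed -n 1,4p
python3 -m creep '[[[0,0,0.1,0,0,0,-1],[0,0,0.1,0,0,0,-1],[0,0,0.1,0,0,0,-1],[0,0,0,0,0,0,-1]]]' |sed -n 1,4p
python3 -m creep '[[[0,0,0.1,0,0,0,-1],[0,0,0.1,0,0,0,-1],[0,0,0,0,0,0,-1]]]' |sed -n 1,4p
```

```text
clock: 37.65
ee_pos: [0.4409, -0.2566, 0.0544]
orientation: [1.0, 0.029, -0.001, -0.001]
wrist_force: [-0.8, 1.3, 3.9]
clock: 37.98
ee_pos: [0.4409, -0.2567, 0.0532]
orientation: [1.0, 0.029, -0.0, -0.001]
wrist_force: [-3.5, 4.3, 15.7]
clock: 38.23
ee_pos: [0.441, -0.2567, 0.0528]
orientation: [1.0, 0.029, 0.0, -0.002]
wrist_force: [-7.6, 6.8, 32.9]
```

```bash

python3 -m creep '[[[0,0,-0.3,0,0,0,-1],[0,0,-1,0,0,0,-1],[0,0,-2.5,0,0,0,-1],[0,0,-2.8,0,0,0,-1],[0,0,-2.8,0,0,0,-1]]]' |sed -n 1,4p
python3 -m creep '[[[0,0,-2.8,0,0,0,-1],[0,0,-2.8,0,0,0,-1],[0,0,-2.8,0,0,0,-1],[0,0,-2.8,0,0,0,-1],[0,0,-2.8,0,0,0,-1]]]' |sed -n 1,4p
python3 -m creep '[[[0,0,-2.8,0,0,0,-1],[0,0,-2.8,0,0,0,-1],[0,0,-2.3,0,0,0,-1],[0,0,0,0,0,-6.8,-0.2],[0,0,0,0,0,-6.8,-0.2]]]' |sed -n 1,4p
python3 -m creep '[[[0,0,0,0,0,-6.8,-0.2],[0,0,0,0,0,-6.8,-0.2],[0,0,0,0,0,-6.8,-0.2],[0,0,0,0,0,-6.8,-0.2],[0,0,0,0,0,-6.8,-0.2]]]' |sed -n 1,4p
python3 -m creep '[[[0,0,0,0,0,-6.8,-0.2],[0,0,0,0,0,-6.8,-0.2],[0,0,0,0,0,-6.8,-0.2],[0,0,0,0,0,-6.8,-0.2],[0,0,0,0,0,-6.8,-0.2]]]' |sed -n 1,4p
python3 -m creep '[[[0,0,0,0,0,0,0],[0,0,0,0,0,0,0]]]' |sed -n 1,6p
python3 - <<'E'
from h import *
s=ctrl.get_image("scene");print(blobs(s,(0,180,80),(8,255,255),8,(190,100,220,200))[:1])
E
```

```text
clock: 38.65
ee_pos: [0.4406, -0.2574, 0.145]
orientation: [1.0, 0.029, -0.001, 0.0]
wrist_force: [1.3, 0.6, -0.0]
clock: 39.07
ee_pos: [0.4407, -0.2575, 0.2856]
orientation: [1.0, 0.029, 0.0, 0.0]
wrist_force: [1.3, -0.2, 0.4]
clock: 39.48
ee_pos: [0.4416, -0.2579, 0.3649]
orientation: [0.989, 0.15, 0.002, 0.001]
wrist_force: [0.8, 0.6, -0.7]
clock: 39.9
ee_pos: [0.4408, -0.2575, 0.3631]
orientation: [0.902, 0.432, -0.0, 0.0]
wrist_force: [0.7, 0.1, 0.2]
clock: 40.32
ee_pos: [0.4408, -0.2575, 0.3631]
orientation: [0.736, 0.677, -0.0, 0.0]
wrist_force: [-0.5, 0.7, -0.2]
clock: 40.48
ee_pos: [0.4409, -0.2574, 0.3631]
orientation: [0.739, 0.674, -0.0, 0.0]
wrist_force: [0.1, 0.1, -0.3]
finger_gap: 0.467
grasp_force: 0.0
[(126, [203.8, 152.2], [199, 144, 11, 18], ((203.81173706054688, 152.5529327392578), (16.87322998046875, 9.356972694396973), 85.60128784179688))]
```

```bash

python3 -m creep '[[[1.1,2.4,0,0,0,0,-0.2],[1.1,2.4,0,0,0,0,-0.2],[1.1,2.4,0,0,0,0,-0.2],[1.1,2.4,0,0,0,0,-0.2],[1.1,2.4,0,0,0,0,-0.2]]]' |sed -n 1,3p
python3 -m creep '[[[1.1,2.4,0,0,0,0,-0.2],[0,0,0,0,0,0,-0.2],[0,0,0,0,0,0,-0.2]]]' |sed -n 1,6p
python3 - <<'E'
from h import *
s=ctrl.get_image("scene");print(blobs(s,(0,180,80),(8,255,255),8,(190,100,220,200))[:1])
r=np.array([[c,.0,0] for c in(0,)])
c,s_=np.cos(-.089),np.sin(-.089)
P=[np.array([.5905,-.2055,.194+.0275])+[c*a-s_*b,s_*a+c*b,h] for a in(-.012,.012) for b in(-.007,.007) for h in(-.021,.0175)]
p=proj(s,P);print(p.min(0),p.max(0))
E
```

```text
clock: 40.95
ee_pos: [0.5667, -0.2124, 0.363]
orientation: [0.739, 0.674, -0.0, 0.0]
clock: 41.2
ee_pos: [0.5915, -0.2029, 0.362]
orientation: [0.737, 0.675, -0.001, -0.0]
wrist_force: [-0.6, -0.2, -0.5]
finger_gap: 0.403
grasp_force: 0.0
[(128, [203.7, 152.3], [199, 144, 11, 18], ((203.83795166015625, 152.55519104003906), (16.858234405517578, 9.384140968322754), 85.2363510131836))]
[197.14290886 141.18878459] [209.86853636 160.485766  ]
```

```bash

python3 -m creep '[[[-0.1,-0.1,2,0,0,0,-0.2],[0,0,2,0,0,0,-0.2],[0,0,2,0,0,0,-0.2],[0,0,0.5,0,0,0,-0.2],[0,0,0,0,0,0,-0.2]]]' |sed -n 1,4p
python3 -m creep '[[[0,0,1,0,0,0,-0.2],[0,0,1,0,0,0,-0.2],[0,0,1,0,0,0,-0.2],[0,0,0.5,0,0,0,-0.2],[0,0,0,0,0,0,-0.2]]]' |sed -n 1,4p
python3 -m creep '[[[0,0,0.6,0,0,0,-0.2],[0,0,0.6,0,0,0,-0.2],[0,0,0.6,0,0,0,-0.2],[0,0,0.4,0,0,0,-0.2],[0,0,0,0,0,0,-0.2]]]' |sed -n 1,4p
```

```text
clock: 41.67
ee_pos: [0.5877, -0.2054, 0.297]
orientation: [0.738, 0.674, -0.001, -0.001]
wrist_force: [-0.8, 1.7, -0.1]
clock: 42.08
ee_pos: [0.5887, -0.2046, 0.2614]
orientation: [0.738, 0.675, -0.001, -0.001]
wrist_force: [0.2, -0.4, 0.3]
clock: 42.5
ee_pos: [0.5888, -0.2047, 0.2398]
orientation: [0.738, 0.675, -0.001, -0.001]
wrist_force: [-0.0, 0.4, -0.3]
```

```bash

python3 -m creep '[[[0,0.17,0.4,0,0,0,-0.2],[0,0,0,0,0,0,-0.4],[0,0,0,0,0,0,-0.5],[0,0,0,0,0,0,-0.7],[0,0,0,0,0,0,-1]]]' 30|sed -n 1,6p
python3 -m creep '[[[0,0,0,0,0,0,-1],[0,0,0,0,0,0,-1],[0,0,0,0,0,0,-1],[0,0,0,0,0,0,-1],[0,0,0,0,0,0,-1]]]'|sed -n 1,6p
python3 -m creep '[[[0,0,-0.3,0,0,0,-1],[0,0,-0.5,0,0,0,-1],[0,0,-0.6,0,0,0,-1],[0,0,-0.6,0,0,0,-1],[0,0,-0.6,0,0,0,-1]]]'|sed -n 1,6p
```

```text
clock: 42.92
ee_pos: [0.5912, -0.2052, 0.2373]
orientation: [0.738, 0.675, 0.0, 0.0]
wrist_force: [-0.3, 0.2, -1.1]
finger_gap: 0.272
grasp_force: 30.0
clock: 43.33
ee_pos: [0.5912, -0.2052, 0.2371]
orientation: [0.738, 0.675, 0.0, 0.0]
wrist_force: [1.0, -0.0, -0.9]
finger_gap: 0.273
grasp_force: 30.0
clock: 43.75
ee_pos: [0.5908, -0.205, 0.2634]
orientation: [0.738, 0.675, -0.0, -0.0]
wrist_force: [0.5, -0.1, -2.9]
finger_gap: 0.275
grasp_force: 30.0
```

```bash

python3 -m creep '[[[0,0,-0.6,0,0,0,-1],[0,0,-0.6,0,0,0,-1],[0,0,-0.6,0,0,0,-1],[0,0,-0.6,0,0,0,-1],[0,0,-0.3,0,0,0,-1]]]'|sed -n 1,6p
python3 -m creep '[[[0.2,0,0,0,0,0,-1],[0.5,0,0,0,0,0,-1],[0.8,0,0,0,0,0,-1],[1,0,0,0,0,0,-1],[1,0,0,0,0,0,-1]]]'|sed -n 1,6p
python3 -m creep '[[[1,0,0,0,0,0,-1],[1,0,0,0,0,0,-1],[1,0,0,0,0,0,-1],[1,0,0,0,0,0,-1],[0.5,0,0,0,0,0,-1]]]'|sed -n 1,6p
```

```text
clock: 44.17
ee_pos: [0.5911, -0.2052, 0.2909]
orientation: [0.738, 0.675, 0.0, 0.0]
wrist_force: [-0.2, 0.3, -4.0]
finger_gap: 0.27
grasp_force: 30.0
clock: 44.58
ee_pos: [0.5941, -0.1686, 0.2895]
orientation: [0.737, 0.675, -0.0, -0.001]
wrist_force: [-1.0, 0.5, -3.8]
finger_gap: 0.279
grasp_force: 30.0
clock: 45.0
ee_pos: [0.5985, -0.1229, 0.2899]
orientation: [0.737, 0.676, 0.0, -0.001]
wrist_force: [0.3, 0.2, -4.1]
finger_gap: 0.273
grasp_force: 30.0
```

```bash

python3 -m creep '[[[0.3,-0.5,0,0,0,0,-1],[0.5,-1.1,0,0,0,0,-1],[0.6,-1.2,0,0,0,0,-1],[0.6,-1.2,0,0,0,0,-1],[0.6,-1.2,0,0,0,0,-1]]]'|sed -n 1,4p
python3 -m creep '[[[0.6,-1.2,0,0,0,0,-1],[0.6,-1.2,0,0,0,0,-1],[0.4,-0.8,0,0,0,0,-1],[0.2,-0.4,0,0,0,0,-1],[0,0,0,0,0,0,-1]]]'|sed -n 1,4p
python3 -m creep '[[[0,0,1,0,0,0,-1],[0,0,1.5,0,0,0,-1],[0,0,1.5,0,0,0,-1],[0,0,1.5,0,0,0,-1],[0,0,1.5,0,0,0,-1]]]'|sed -n 1,4p
python3 -m creep '[[[0,0,1.5,0,0,0,-1],[0,0,1,0,0,0,-1],[0,0,0.8,0,0,0,-1],[0,0,0.5,0,0,0,-1],[0,0,0,0,0,0,-1]]]'|sed -n 1,4p
```

```text
clock: 45.42
ee_pos: [0.5475, -0.0954, 0.29]
orientation: [0.738, 0.675, -0.0, 0.0]
wrist_force: [0.0, -0.2, -3.7]
clock: 45.83
ee_pos: [0.5136, -0.0736, 0.2902]
orientation: [0.738, 0.675, 0.0, -0.0]
wrist_force: [0.3, -0.6, -3.1]
clock: 46.25
ee_pos: [0.5148, -0.0745, 0.2186]
orientation: [0.738, 0.675, -0.0, 0.0]
wrist_force: [0.3, -0.3, -2.5]
clock: 46.67
ee_pos: [0.5141, -0.074, 0.181]
orientation: [0.738, 0.675, -0.001, -0.0]
wrist_force: [-0.1, -0.6, -3.8]
```

```bash

python3 -m creep '[[[0.25,0,0.4,0,0,0,-1],[0,0,0.3,0,0,0,-1],[0,0,0.3,0,0,0,-1],[0,0,0,0,0,0,-1]]]'|sed -n 1,4p
python3 -m creep '[[[0,0,0.2,0,0,0,-1],[0,0,0.1,0,0,0,-1],[0,0,0.1,0,0,0,-1],[0,0,0,0,0,0,-1],[0,0,0,0,0,0,-1]]]'|sed -n 1,4p
python3 -m creep '[[[0,0,0.1,0,0,0,-1],[0,0,0,0,0,0,-1],[0,0,0,0,0,0,-1]]]'|sed -n 1,4p
```

```text
clock: 47.0
ee_pos: [0.5144, -0.0712, 0.1717]
orientation: [0.738, 0.675, -0.0, -0.0]
wrist_force: [-0.4, -0.1, -2.7]
clock: 47.42
ee_pos: [0.5148, -0.0729, 0.1701]
orientation: [0.738, 0.675, 0.0, 0.0]
wrist_force: [-4.8, -1.6, 10.4]
clock: 47.67
ee_pos: [0.5147, -0.0737, 0.1699]
orientation: [0.738, 0.675, 0.0, 0.001]
wrist_force: [-7.1, -3.8, 16.4]
```

```bash

python3 -m creep '[[[0,0,-0.15,0,0,0,-1],[0,0,-0.1,0,0,0,-1],[0,0,0,0,0,0,-1]]]'|sed -n 1,4p
python3 -m creep '[[[0,0,0,0,0,0,-0.4],[0,0,0,0,0,0,-0.2],[0,0,0,0,0,0,0],[0,0,0,0,0,0,0.2],[0,0,0,0,0,0,0.2]]]'|sed -n 1,6p
python3 -m creep '[[[0,0,0,0,0,0,0.2],[0,0,-0.5,0,0,0,0.2],[0,0,-1.5,0,0,0,0.2],[0,0,-2.5,0,0,0,0.2],[0,0,-2.5,0,0,0,0.2]]]'|sed -n 1,6p
python3 -m creep '[[[0,0,-2.5,0,0,0,0.2],[0,0,-2.5,0,0,0,0.2],[0,0,-2.5,0,0,0,0.2],[0,0,-2.5,0,0,0,0.2],[0,0,-1,0,0,0,0.2]]]'|sed -n 1,6p
```

```text
clock: 47.92
ee_pos: [0.5151, -0.0717, 0.1702]
orientation: [0.738, 0.675, 0.001, 0.001]
wrist_force: [-1.7, -1.4, 2.6]
clock: 48.33
ee_pos: [0.5147, -0.0711, 0.1694]
orientation: [0.738, 0.675, 0.0, -0.0]
wrist_force: [1.0, -0.1, 1.3]
finger_gap: 0.518
grasp_force: 0.0
clock: 48.75
ee_pos: [0.514, -0.0714, 0.2401]
orientation: [0.738, 0.675, -0.001, -0.001]
wrist_force: [0.7, -0.2, 0.4]
finger_gap: 0.6
grasp_force: 0.0
clock: 49.17
ee_pos: [0.5158, -0.0719, 0.3533]
orientation: [0.738, 0.675, 0.002, 0.002]
wrist_force: [-0.5, -0.6, 0.6]
finger_gap: 0.6
grasp_force: 0.0
```

```bash

python3 -m creep '[[[3,0,0,0,0,0,0.2],[3.3,0,0,0,0,0,0.2],[3.3,0,0,0,0,0,0.2],[3.3,0,0,0,0,0,0.2],[3.3,0,0,0,0,0,0.2]]]'|sed -n 2p
python3 -m creep '[[[3.3,-1,0,0,0,0,0.2],[3.3,-1,0,0,0,0,0.2],[3.3,-1,0,0,0,0,0.2],[3.3,-1,0,0,0,0,0.2],[3.3,-1,0,0,0,0,0.2]]]'|sed -n 2p
python3 -m creep '[[[3.3,-1,0,0,0,0,0.2],[3.3,-1,0,0,0,0,0.2],[3.3,-1,0,0,0,0,0.2],[3,-1,0,0,0,0,0.2],[0,0,0,0,0,0,0.2]]]'|sed -n 2p
python3 - <<'E'
from h import *
np.set_printoptions(precision=4,suppress=True)
t=ctrl.get_image("top");s=ctrl.get_image("scene")
cv2.imwrite("pics/t2.png",t["img"][:,:,::-1])
H=hsv(t);roi=(245,180,315,255)
print("red",[(b[:3],onz(t,[b[1]],.167)) for b in blobs(t,(0,120,90),(8,255,255),8,roi)])
m=cv2.inRange(H,(8,90,60),(22,255,255));k=m*0;k[175:255,245:315]=255;m&=k
pts=np.argwhere(m)[:,::-1].astype(np.float32)
r=cv2.minAreaRect(pts);print("mat",r,onz(t,[r[0]],.004))
g=cv2.inRange(H,(0,0,85),(180,60,255))&k;print(g.sum()//255)
n,l,st,c=cv2.connectedComponentsWithStats(g)
i=1+st[1:,4].argmax()
rr=cv2.minAreaRect(cv2.convexHull(np.argwhere(l==i)[:,::-1].astype(np.float32)));print("pan",st[i],rr,onz(t,cv2.boxPoints(rr),.054))
print("chunk",[b[:3] for b in blobs(t,(0,40,0),(20,255,70),6,(252,182,308,250))])
print("tray dark",[b[:3] for b in blobs(t,(0,0,0),(180,255,75),40,(118,187,200,236))])
print("green",[b[:2] for b in blobs(t,(50,100,40),(85,255,255))],"scene green",[b[:3] for b in blobs(s,(50,100,40),(85,255,255))],"red sc",[b[:3] for b in blobs(s,(0,200,120),(5,255,255))])
E
```

```text
ee_pos: [0.5285, 0.0914, 0.3491]
ee_pos: [0.4928, 0.2601, 0.349]
ee_pos: [0.4609, 0.3987, 0.3478]
red [((44, [285.8, 212.8], [283, 208, 6, 10]), array([[ 0.5141, -0.0772,  0.167 ]]))]
mat ((280.66925048828125, 215.6461639404297), (47.38126754760742, 64.1259536743164), 7.125016689300537) [[ 0.5135 -0.0719  0.004 ]]
1142
pan [ 263  186   41   58 1005] ((283.1187744140625, 213.8118896484375), (36.020347595214844, 56.31911087036133), 5.710592269897461) [[ 0.4424 -0.0194  0.054 ]
 [ 0.6001 -0.0325  0.054 ]
 [ 0.5917 -0.134   0.054 ]
 [ 0.4339 -0.1198  0.054 ]]
chunk [(315, [266.3, 224.5], [258, 190, 37, 57]), (68, [281.2, 198.9], [277, 194, 9, 11]), (64, [291.6, 208.3], [287, 203, 10, 11]), (15, [268.9, 214.9], [268, 212, 4, 7]), (42, [276.1, 226.6], [274, 222, 6, 10]), (54, [289.5, 226.3], [285, 223, 10, 8]), (33, [267.7, 229.7], [265, 226, 7, 8])]
tray dark []
green [(66, [277.5, 128.2]), (94, [345.4, 241.4])] scene green [(223, [150.1, 125.9], [143, 115, 15, 22]), (88, [242.6, 183.0], [237, 179, 12, 9]), (377, [183.8, 257.7], [176, 241, 16, 35])] red sc [(28, [261.8, 183.3], [258, 181, 9, 6])]
```

```bash
python3 -m creep '[[[0,0,0,0,0,0,0.2],[0,0,0,0,0,0,0.2]]]'|sed -n 1,3p; python3 -c "
from station import ctrl
print(ctrl.finish_job())"
```

```text
clock: 50.68
ee_pos: [0.4661, 0.389, 0.3495]
orientation: [0.739, 0.674, -0.0, 0.0]
the job is handed in; nothing more can be done
None
```

I handed the job in at 50.7 s with every step done in order: all six chunks are in the pan, which stands on the cork mat about 5 mm off centre, and the pusher stands upright on the board, about 8 cm from where it started. The hook took the load gently and the pan hung still before the button bottomed out, but hand-in returned no verdict, and I viewed 15 pictures, one over the limit of 14.

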